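Wedge an amplifier module tight in its bench cradle

ROBOT

A 6-joint arm with a two-finger parallel gripper is mounted at the origin on the work surface. World frame = base frame: x ahead of the robot, y to its left, z up, the work surface at z = 0. Lengths are in m, angles in rad, forces in N, time in s.
With the tool pointing down it reaches from about 0.4 to 0.825 m from the base axis. Payload 7 kg.
Tool frame: the origin (TCP) lies at the centre of the arm's flange, where the gripper is bolted on; the fingertips stand 178 mm ahead of it and the grasp point (between the pads) lies 159 mm ahead of it; x points along the fingers, y is the direction in which the jaws open and shut, and the axes are right-handed (so a half turn about x gives the same grasp; the last joint's range is limited). The gripper opens to 88 mm and grips with 3 to 60 N. Pads are 19 mm wide; open, the fingers measure 130 mm over their backs; the gripper's body (78 mm by 193 mm) begins 47 mm behind the grasp point.
Start: joints at [-0.909, 0.359, 0.012, 0, -1.224, -0.288], TCP at [0.246, -0.628, 0.405] pointing down, gripper open.
Joint ranges: [-3.07, 3.07], [-1.43, 2.12], [-1.02, 1.25], [-3.03, 1.67], [-3.05, -0], [-3.03, 3.03]. Speed limits (rad/s): [2.39, 2.39, 3.01, 3.14, 3.14, 3.14].

INTERFACE

Orientations are given as [roll, pitch, yaw] about the fixed x, y, z axes, in that order (R = Rz(yaw) Ry(pitch) Rx(roll)).
In Python, from station import status, viewer, arm gives the robot as it stands. The module is installed in compiled form; this text tells all that it offers.
- The arm moves only by the tool apply_moves, never from a script. Its argument "commands" is a list of rows, each an object of numbers: "dx", "dy", "dz": the shift along the world's x, y, z in mm; "spin": the turn about the world's z in degrees; "hand": the closure, from 0 (fully open) to 1 (shut). A call has exactly 5 rows; each row shifts and turns the commanded pose from where the row before left it; what a row does not reach is not made up. A row lasts 1/8 s, in which the tool goes at most 62.5 mm and 10.7 degrees, less where a joint would pass 70% of its speed; a pose out of reach is approached as far as the arm can. A call is refused whole if a number of a shift passes 62.5 or a number of a turn 10.7, either way. A call with a gripper value outside its range is refused whole. The fingers move at their own pace and stop on an object; "grip_force" is the grip in N (left out, the last holds). Time passes only in rows, so rows that do not move let the fingers close, or fill a call up. It gives the time, the measured TCP pose, the force and the opening at its end, in the units of the state.
- status.get_state(): the state, without advancing time (a new reading comes with each control period).
- viewer.grab_frame(name): name is "scene" or "top" or "wrist"; returns the picture (384x512x3 uint8, red, green, blue); there is no depth.
- viewer.camera_info(name): a dict with "fx", "fy", "cx", "cy" (pixels), "D" ([k1, k2, p1, p2, k3] as OpenCV has them; the pictures are not rectified), "eye" and "attitude" of the camera in the world; the wrist camera has in their place "T_tool_cam" (4x4, takes a point from camera to tool coordinates, whose origin is the TCP and whose axes are the tool frame's). Camera axes: x right, y up, looking along -z (the intrinsics and any distortion apply to the point x, -y, -z); pixel columns grow to the right and rows downward; lengths in m; the calibration is good to about 2 mm. A picture is of the moment at which its call begins: read the wrist's pose just before it. camera_info takes no time and is no camera call.
- arm.job_done(): hands the job in, once; it reports no verdict.
The state is a dict: "t": time; "q": joint angles; "qd": joint speeds; "joint_efforts": joint torques, N m; "eef_pos": TCP position; "ee_rot": TCP orientation; "force": force on the tool from outside, world axes, zero at the start; "moment": the same for the moment, N m; "width": finger opening in m.
Only numpy, scipy, OpenCV 4.12 (cv2) and the standard library are available. Lean on these libraries where they do the work, as an engineer would, in place of code of your own. Each camera call takes 0.05 s, during which the arm holds its last target.

TASK

Stand the tapered wooden wedge (not the straight key) from the tool block thin end down in the cradle's slot, between sliding jaw and end stop, and let go. Then drive it down with the steel tapping weight in two or more light taps, lifting off between them (no single long push, no pushing with the gripper), until the jaw grips the amplifier module tight. Stand the weight upright on the bench, leaving the key, the module and everything else in place.

Things in the scene. Friction and masses are not known exactly. Their poses are not given: they have to be found in the camera images.
- wedge_center (a point): centre of the tapered wooden wedge, half-way up. 90 mm tall, 30 mm wide along its own y (parallel sides: grasp across these), symmetric taper along its own x: 6 mm thick at the lower end, 21 mm at the flat top; own z up. About 50 g. Stands thin end down, 40 mm deep, in a pocket of the tool block with about 1 mm play; lift it straight up.
- key_center (a point): centre of the straight wooden key in the other pocket: 13.5 x 30 x 90 mm, no taper. Leave it there.
- block: fixed wooden tool block, 110 x 64 mm and 45 mm high, origin at the centre of its underside; the two pockets lie 27 mm to either side of the centre along its own x, and are 40 mm deep; which holds the wedge varies.
- slot (a point): centre of the slot's mouth with the jaw at 0: 92 mm above the bench, level with the tops of jaw and end stop. x points from module to end stop, y along the 44 mm long slot, z up. Wedge x lies along this x; the faces slope alike. With the jaw at j the mouth is 12 mm + j wide, its centre j/2 towards -x. Wedge tip below mouth: 36 mm + 6 j when loose, 66 mm when home (wedge top then 24 mm above).
- cradle: fixed clamping cradle: base plate 170 x 110 x 12 mm, fixed jaw 74 mm high at its -x end, end stop 92 mm high at its +x end, sliding jaw between. Origin at bench level, 26 mm in -x from the slot.
- jaw (a joint): travel in m of the sliding jaw away from the end stop, towards the module; starts at 0 to 0.0015, closed on the module at about 0.005. Stiff (3 N), no spring; driving the wedge takes 4 to 8 N downward, and resistance rises steeply once the module is gripped: then taps of some 16 N lock it. The wedge locks by friction.
- module_center (a point): middle of the finned aluminium amplifier module, 50 x 70 x 64 mm, standing on the 12 mm base plate of the cradle between the fixed jaw and the sliding jaw, about 5 mm of total play.
- tapper_center (a point): the steel tapping weight, half-way up its 100 mm height; standing upright on the bench. Round head 44 mm in diameter and 40 mm high at the bottom with the flat striking face underneath, round handle 24 mm in diameter and 60 mm high above: grip it tight near the head, so that it does not slip. Own z is up. 0.3 to 0.5 kg.
- spool_center (a point): middle of a spool, 52 mm in diameter, 40 mm high; bystander
- jar_center (a point): middle of a small white jar, 48 mm in diameter, 60 mm high; bystander
- tipdish_center (a point): middle of a small brass dish, 64 mm in diameter, 35 mm high; bystander
- driver_grip (a point): handle of a screwdriver lying on the bench; bystander

How it is judged:
By the outcome, as a careful person would: the job done as asked, in the order asked, and still so for the second after the job is handed in, with the robot touching nothing.
It also fails if it takes over 62 s, if anything falls off the work surface, if the arm or the gripper's body presses on something with over 40 N, if the wrist force passes 120 N, or if a joint passes its speed limit or range.

## Working session

There is one attempt and no reset: what is moved stays moved. The work goes in short steps, Python scripts to look and compute and a tool call to move; the robot and the scene stay as the last step left them, time stands still between calls to the robot, and variables do not carry over. Pictures are saved under pics/ and viewed, and the job is handed in when it is done.

Besides the shell and the picture viewer there is one more tool, called after "Call:" by a JSON object that holds its "method" and its "body", one argument or row to a line. apply_moves: Moves the arm, as the interface text tells. Its arguments: {"type":"object","properties":{"commands":{"type":"array","items":{"type":"object","properties":{"dx":{"type":"number"},"dy":{"type":"number"},"dz":{"type":"number"},"spin":{"type":"number"},"hand":{"type":"number"}}}},"grip_force":{"type":"number"}},"required":["commands"]}

```bash
mkdir -p pics; python3 - <<'E'
from station import status, viewer, arm
import cv2, numpy as np
s=status.get_state(); print(s)
for n in ["scene","top","wrist"]:
    print(n,viewer.camera_info(n))
    if n!="wrist":
        im=viewer.grab_frame(n); cv2.imwrite(f"pics/{n}0.png",cv2.cvtColor(im,cv2.COLOR_RGB2BGR))
E
```

```text
{'t': 0.0, 'q': array([-9.08876433e-01,  3.59396521e-01,  1.10385833e-02, -3.14085967e-04,
       -1.22406578e+00, -2.88110035e-01]), 'qd': array([ 0.00021386,  0.00060286, -0.00039423,  0.00113082, -0.00187053,
        0.00050196]), 'joint_efforts': array([-7.79694947e-04, -5.82713628e+01,  2.93061000e+01,  6.99689358e+00,
        6.90556102e-03, -1.58776083e-04]), 'eef_pos': array([ 0.24641689, -0.62820951,  0.40371387]), 'ee_rot': array([1.67945288, 1.56914236, 2.05315577]), 'force': array([-0.31725949,  0.39198678,  0.58684279]), 'moment': array([-0.00627489, -0.01633796, -0.04372017]), 'width': 0.08745699428600433}
scene {'fx': 410.45579307747056, 'fy': 410.45579307747056, 'cx': 260.4408435703893, 'cy': 190.7815337506098, 'D': array([-0.10100959,  0.        ,  0.        ,  0.        ,  0.        ]), 'eye': array([ 1.0196184 , -0.30865209,  0.73826124]), 'attitude': array([ 0.70350889, -0.00100364,  0.95505084])}
top {'fx': 385.1501661260568, 'fy': 385.1501661260568, 'cx': 256.56786310526024, 'cy': 185.0875242925682, 'D': array([-0.04992096,  0.        ,  0.        ,  0.        ,  0.        ]), 'eye': array([0.44272689, 0.01638892, 0.93623119]), 'attitude': array([ 0.13588639, -0.01575147, -1.58011613])}
wrist {'fx': 303.8216945606536, 'fy': 303.8216945606536, 'cx': 252.60837610803793, 'cy': 188.22278822794001, 'D': array([-0.02159461,  0.        ,  0.        ,  0.        ,  0.        ]), 'T_tool_cam': array([[-1.56372408e-03,  2.53627038e-01, -9.67300822e-01,
         1.88850625e-02],
       [ 9.99998713e-01,  7.44238667e-04, -1.42144304e-03,
         1.63651279e-04],
       [ 3.59386286e-04, -9.67301800e-01, -2.53627876e-01,
        -6.63651088e-02],
       [ 0.00000000e+00,  0.00000000e+00,  0.00000000e+00,
         1.00000000e+00]])}
```

View pics/scene0.png

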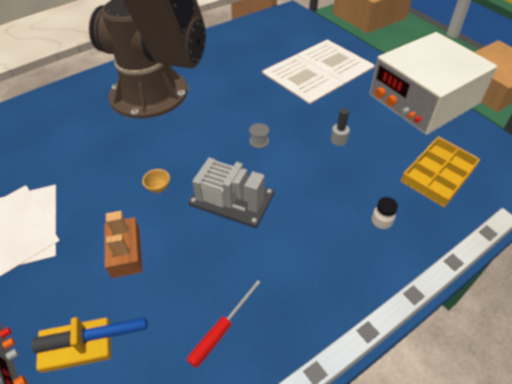

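View pics/top0.png

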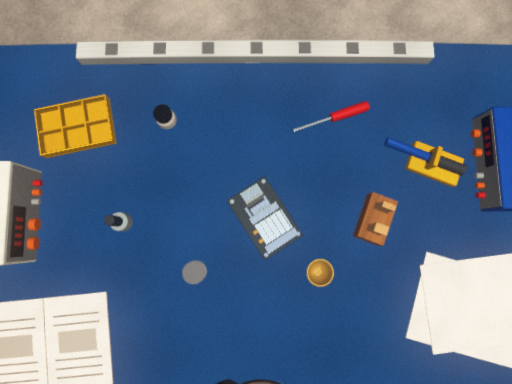

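View zooms.

```bash
cat > h.py <<'E'
import numpy as np, cv2
from scipy.spatial.transform import Rotation as R
from station import status, viewer
def cam(n,st=None):
    c=viewer.camera_info(n)
    K=np.array([[c['fx'],0,c['cx']],[0,c['fy'],c['cy']],[0,0,1]]);D=np.array(c['D'])
    if n=='wrist':
        st=st or status.get_state()
        T=np.array(c['T_tool_cam']); Rt=R.from_euler('xyz',st['ee_rot']).as_matrix()
        return K,D,Rt@T[:3,:3],Rt@T[:3,3]+st['eef_pos']
    return K,D,R.from_euler('xyz',c['attitude']).as_matrix(),np.array(c['eye'])
def rays(C,px):
    K,D,Rm,e=C
    u=cv2.undistortPoints(np.array(px,float).reshape(-1,1,2),K,D).reshape(-1,2)
    return np.c_[u[:,0],-u[:,1],-np.ones(len(u))]@Rm.T, e
def onz(C,px,z):
    d,e=rays(C,px); return e+d*((z-e[2])/d[:,2])[:,None]
def proj(C,P):
    K,D,Rm,e=C
    p=(np.atleast_2d(P)-e)@Rm; p=p*[1,-1,-1]
    return cv2.projectPoints(p,np.zeros(3),np.zeros(3),K,D)[0].reshape(-1,2)
def tri(obs):
    A=np.zeros((3,3));b=np.zeros(3)
    for C,px in obs:
        d,e=rays(C,[px]);d=d[0]/np.linalg.norm(d[0]);M=np.eye(3)-np.outer(d,d);A+=M;b+=M@e
    return np.linalg.solve(A,b)
def grab(n,f):
    st=status.get_state(); C=cam(n,st); im=cv2.cvtColor(viewer.grab_frame(n),cv2.COLOR_RGB2BGR); cv2.imwrite('pics/'+f,im); return im,C,st
E
python3 - <<'E'
import cv2
def z(f,x,y,w,h,k,o): cv2.imwrite(o,cv2.resize(cv2.imread(f)[y:y+h,x:x+w],None,fx=k,fy=k,interpolation=cv2.INTER_CUBIC))
a=cv2.imread('pics/top0.png');b=cv2.imread('pics/scene0.png')
import numpy as np
def c(im,x,y,w=100,h=75,k=4): return cv2.resize(im[y:y+h,x:x+w],None,fx=k,fy=k,interpolation=cv2.INTER_CUBIC)
cv2.imwrite('pics/z1.png',np.vstack([np.hstack([c(a,220,175,100,90,4),c(a,330,180,100,90,4)])]))
cv2.imwrite('pics/z2.png',np.hstack([c(b,180,145,100,90,4),c(b,80,200,100,90,4)]))
E
```

```text
(no output)
```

View pics/z1.png

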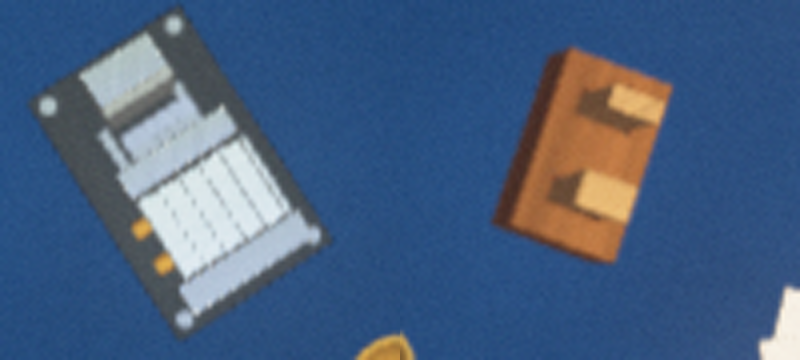

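View pics/z2.png

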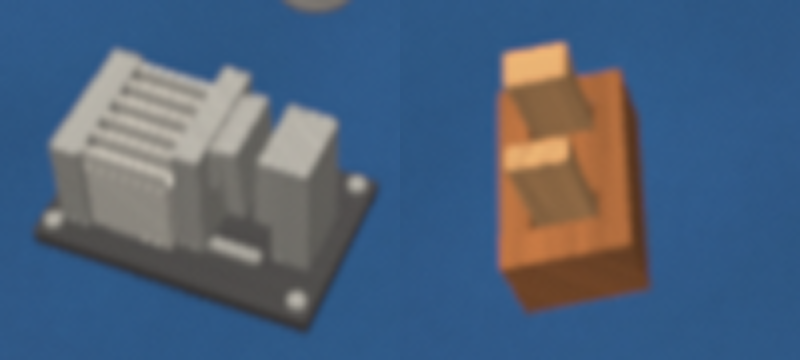

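```bash
python3 - <<'E'
from h import *
C=cam('top');S=cam('scene')
print("top cam pos/att ok", C[3])
def uz(p,ox,oy): p=np.array(p,float); return (p+.5)/4-.5+[ox,oy]
blk=uz(np.array([[573,47],[673,85],[615,263],[515,228]])-[400,0],330,180)
B=onz(C,blk,.045); print(B, B.mean(0), [np.linalg.norm(B[i]-B[(i+1)%4]) for i in range(4)])
d=B[3]-B[0]; d2=B[2]-B[1]; print('ang long',np.degrees(np.arctan2(d[1],d[0])),np.degrees(np.arctan2(d2[1],d2[0])))
cr=uz([[178,4],[330,240],[182,338],[28,100]],220,175)
B=onz(C,cr,.012); print(B,B.mean(0),[np.linalg.norm(B[i]-B[(i+1)%4]) for i in range(4)])
for i,j in ((1,0),(2,3)):
    d=B[j]-B[i]; print('ang x',np.degrees(np.arctan2(d[1],d[0])))
# tapper: top of handle in top + scene
print('tapper handle top', onz(C,[[111,219.5]],.1), onz(S,[[343,113]],.1))
# bystanders
print('spool',onz(C,[[195,272]],.04),'dish',onz(C,[[320,272]],.035),'jar',onz(C,[[164,114]],.06),'driver',onz(C,[[350,111],[295,130]],.015))
st=status.get_state();Rt=R.from_euler('xyz',st['ee_rot']).as_matrix();print(Rt)
im=cv2.imread('pics/top0.png');im2=cv2.imread('pics/scene0.png')
a=cv2.resize(im[190:250,90:150],None,fx=6,fy=6,interpolation=2);b=cv2.resize(im2[100:160,310:370],None,fx=6,fy=6,interpolation=2)
cv2.imwrite('pics/z3.png',np.hstack([a,b]))
E
```

```text
top cam pos/att ok [0.44272689 0.01638892 0.93623119]
[[ 0.54757241 -0.27230854  0.045     ]
 [ 0.52459536 -0.3309047   0.045     ]
 [ 0.42156581 -0.29092871  0.045     ]
 [ 0.44244275 -0.23321121  0.045     ]] [ 0.48404409 -0.28183829  0.045     ] [np.float64(0.06294008366100004), np.float64(0.11051319882981743), np.float64(0.06137717134917157), np.float64(0.11216437890623614)]
ang long 159.60001700726724 158.79349689015766
[[ 0.59205855 -0.01793972  0.012     ]
 [ 0.44877818 -0.10705569  0.012     ]
 [ 0.39207592 -0.01794324  0.012     ]
 [ 0.53416002  0.07308506  0.012     ]] [ 0.49176817 -0.01746339  0.012     ] [np.float64(0.16873328373343194), np.float64(0.10562279379054337), np.float64(0.1687425358180143), np.float64(0.10787841069727008)]
ang x 31.88033582953908
ang x 32.64626294531247
tapper handle top [[0.48389118 0.31857924 0.1       ]] [[0.49054889 0.31457378 0.1       ]]
spool [[0.3660263  0.14347521 0.04      ]] dish [[ 0.36250827 -0.14335722  0.035     ]] jar [[0.73314747 0.21818029 0.06      ]] driver [[ 0.75396689 -0.23482821  0.015     ]
 [ 0.70523006 -0.09552973  0.015     ]]
[[-6.32500988e-04 -3.65079193e-01  9.30976252e-01]
 [ 1.26868890e-03  9.30975397e-01  3.65079719e-01]
 [-9.99998995e-01  1.41203252e-03 -1.25670937e-04]]
```

View pics/z3.png

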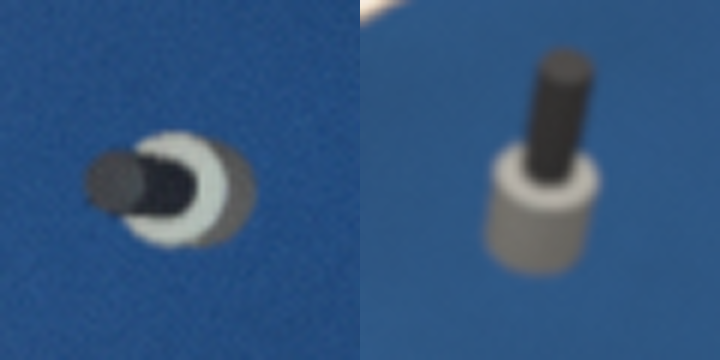

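Call:
{"method": "apply_moves", "body": {
  "commands": [
    {"dx": 26,"dy": 44,"dz": -8,"spin": -10.6},
    {"dx": 26,"dy": 44,"dz": -8,"spin": -10.6},
    {"dx": 26,"dy": 44,"dz": -8,"spin": -10.6},
    {"dx": 26,"dy": 44,"dz": -8,"spin": -10.6},
    {"dx": 26,"dy": 44,"dz": -8}
  ]
}}

```text
invalid input at $.commands[0]: expected keys dx, dy, dz, spin, hand
```

Call:
{"method": "apply_moves", "body": {
  "commands": [
    {"dx": 26,"dy": 44,"dz": -8},
    {"dx": 26,"dy": 44,"dz": -8},
    {"dx": 26,"dy": 44,"dz": -8},
    {},
    {}
  ]
}}

```text
invalid input at $.commands[0]: expected keys dx, dy, dz, spin, hand
```

```bash
python3 - <<'E'
from h import *
im,C,st=grab('wrist','w1.png'); print(st['eef_pos'],st['ee_rot'],st['qd'].round(3),st['t'])
E
```

```text
[ 0.24642168 -0.62823825  0.40384599] [1.65956248 1.56937871 2.03328082] [-0.002 -0.001  0.002  0.002  0.001  0.001] 0.1
```

View pics/w1.png

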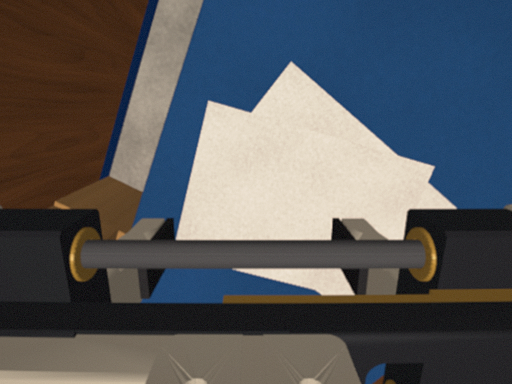

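Call:
{"method": "apply_moves", "body": {
  "commands": [
    {"dx": 38,"dy": 39,"dz": -5,"spin": -10.6,"hand": 0},
    {"dx": 38,"dy": 39,"dz": -5,"spin": -10.6,"hand": 0},
    {"dx": 38,"dy": 39,"dz": -5,"spin": -10.6,"hand": 0},
    {"dx": 38,"dy": 39,"dz": -5,"spin": -10.6,"hand": 0},
    {"dx": 38,"dy": 39,"dz": -5,"spin": 0,"hand": 0}
  ]
}}

```text
t: 0.78
eef_pos: [0.4373, -0.4321, 0.3794]
ee_rot: [2.828, 1.571, 2.459]
force: [0.3, -0.1, -0.1]
width: 0.0875
```

Call:
{"method": "apply_moves", "body": {
  "commands": [
    {"dx": 38,"dy": 39,"dz": -5,"spin": 0,"hand": 0},
    {"dx": 38,"dy": 39,"dz": -5,"spin": 0,"hand": 0},
    {"dx": 38,"dy": 39,"dz": -5,"spin": 0,"hand": 0},
    {"dx": 0,"dy": 0,"dz": 0,"spin": 0,"hand": 0},
    {"dx": 0,"dy": 0,"dz": 0,"spin": 0,"hand": 0}
  ]
}}

```text
t: 1.4
eef_pos: [0.5503, -0.3163, 0.3643]
ee_rot: [-3.004, 1.57, 2.915]
force: [-0.3, -0.5, 0.1]
width: 0.0874
```

```bash
python3 - <<'E'
from h import *
im,C,st=grab('wrist','w2.png'); print(st['eef_pos'],st['ee_rot'],st['qd'].round(3),st['t'])
np.save('w2.npy',np.r_[st['eef_pos'],st['ee_rot']])
E
```

```text
[ 0.55031088 -0.3162792   0.36433309] [-3.00364322  1.56992342  2.91494727] [-0.024 -0.009 -0.002  0.    -0.001  0.001] 1.4
```

View pics/w2.png

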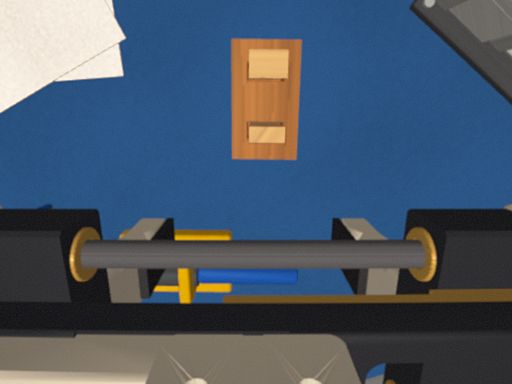

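```bash
python3 - <<'E'
from h import *
im=cv2.imread('pics/w2.png');s=np.load('w2.npy');C=cam('wrist',dict(eef_pos=s[:3],ee_rot=s[3:]))
big=cv2.resize(im[30:170,220:310],None,fx=4,fy=4,interpolation=2);cv2.imwrite('pics/z4.png',big)
print(im[65,268],im[134,268],im[100,268])
hsv=cv2.cvtColor(im,cv2.COLOR_BGR2HSV)
m=((im[:,:,2]>205)&(im[:,:,0]>75)&(im[:,:,0]<190)).astype(np.uint8)*255
m[:, :200]=0;m[:,320:]=0;m[170:]=0
for c in cv2.findContours(m,0,1)[0]:
    if cv2.contourArea(c)<100: continue
    r=cv2.minAreaRect(c);P=onz(C,cv2.boxPoints(r),.095);d=[P[1]-P[0],P[2]-P[1]]
    print(r,onz(C,[r[0]],.095).round(4),[(np.linalg.norm(v).round(4),np.degrees(np.arctan2(v[1],v[0])).round(1)) for v in d])
R0=R.from_euler('xyz',s[3:]).as_matrix();print(np.degrees(np.arctan2(R0[1,1],R0[0,1])))
E
```

```text
[118 186 233] [118 190 236] [ 66 118 187]
((266.5, 134.5), (15.0, 35.0), 90.0) [[ 0.511  -0.2876  0.095 ]] [(np.float64(0.0284), np.float64(69.1)), (np.float64(0.0121), np.float64(-19.5))]
((268.0, 63.0), (28.0, 40.0), 90.0) [[ 0.4601 -0.2676  0.095 ]] [(np.float64(0.0306), np.float64(69.2)), (np.float64(0.0203), np.float64(-19.4))]
69.11025840942149
```

View pics/z4.png

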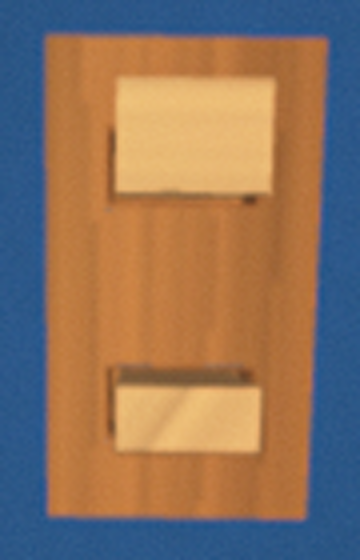

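Call:
{"method": "apply_moves", "body": {
  "commands": [
    {"dx": -45,"dy": 24.3,"dz": 0,"spin": 0,"hand": 0},
    {"dx": -45,"dy": 24.3,"dz": 0,"spin": 0,"hand": 0},
    {"dx": 0,"dy": 0,"dz": -45,"spin": 0,"hand": 0},
    {"dx": 0,"dy": 0,"dz": -45,"spin": 0,"hand": 0},
    {"dx": 0,"dy": 0,"dz": -40,"spin": 0,"hand": 0}
  ]
}}

```text
t: 2.08
eef_pos: [0.4592, -0.2689, 0.2341]
ee_rot: [0.191, 1.57, -0.176]
force: [0.6, -0.3, 0.3]
width: 0.088
```

Call:
{"method": "apply_moves", "body": {
  "commands": [
    {"dx": 0,"dy": 0,"dz": 0,"spin": 0,"hand": 0.3},
    {"dx": 0,"dy": 0,"dz": 0,"spin": 0,"hand": 0.6},
    {"dx": 0,"dy": 0,"dz": 0,"spin": 0,"hand": 1},
    {"dx": 0,"dy": 0,"dz": 0,"spin": 0,"hand": 1},
    {"dx": 0,"dy": 0,"dz": 0,"spin": 0,"hand": 1}
  ],
  "grip_force": 15
}}

```text
t: 2.7
eef_pos: [0.4604, -0.268, 0.2354]
ee_rot: [0.189, 1.57, -0.176]
force: [-0.1, 0.5, -0.1]
width: 0.0435
```

```bash
python3 - <<'E'
from h import *
im,C,st=grab('wrist','w3.png'); print(st)
E
```

```text
{'t': 2.7, 'q': array([-1.58741130e-01,  3.02495518e-01, -5.13757609e-01,  3.09401692e-05,
       -7.53318036e-01, -1.77741953e+00]), 'qd': array([ 0.00204063,  0.00586047, -0.00422263,  0.0013382 ,  0.00147636,
       -0.0003017 ]), 'joint_efforts': array([-4.27366246e-02, -4.59293675e+01,  2.13468772e+01,  5.06941304e+00,
       -8.65495903e-02,  3.75367217e-04]), 'eef_pos': array([ 0.46044507, -0.26795824,  0.23537641]), 'ee_rot': array([ 0.18932711,  1.56957098, -0.17601467]), 'force': array([-0.0757808 ,  0.52528663, -0.11709081]), 'moment': array([ 0.00462096,  0.01716383, -0.00039777]), 'width': 0.04351297019686111}
```

View pics/w3.png

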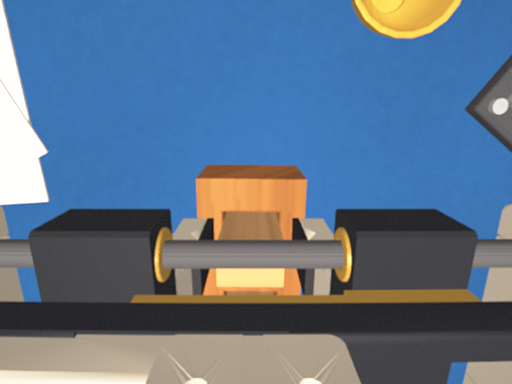

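Call:
{"method": "apply_moves", "body": {
  "commands": [
    {"dx": 0,"dy": 0,"dz": 0,"spin": 0,"hand": 1},
    {"dx": 0,"dy": 0,"dz": 0,"spin": 0,"hand": 1},
    {"dx": 0,"dy": 0,"dz": 0,"spin": 0,"hand": 1},
    {"dx": 0,"dy": 0,"dz": 0,"spin": 0,"hand": 1},
    {"dx": 0,"dy": 0,"dz": 0,"spin": 0,"hand": 1}
  ],
  "grip_force": 20
}}

```text
t: 3.38
eef_pos: [0.4603, -0.2679, 0.2348]
ee_rot: [0.259, 1.571, -0.107]
force: [-0.2, 2.0, 3.4]
width: 0.0295
```

Call:
{"method": "apply_moves", "body": {
  "commands": [
    {"dx": 0,"dy": 0,"dz": 25,"spin": 0,"hand": 1},
    {"dx": 0,"dy": 0,"dz": 40,"spin": 0,"hand": 1},
    {"dx": 0,"dy": 0,"dz": 55,"spin": 0,"hand": 1},
    {"dx": 10,"dy": 25,"dz": 55,"spin": 0,"hand": 1},
    {"dx": 20,"dy": 48,"dz": 0,"spin": 10.6,"hand": 1}
  ]
}}

```text
t: 4.0
eef_pos: [0.4911, -0.1953, 0.4145]
ee_rot: [0.01, 1.562, -0.169]
force: [1.0, 0.5, -1.5]
width: 0.0297
```

Call:
{"method": "apply_moves", "body": {
  "commands": [
    {"dx": 22,"dy": 50,"dz": 0,"spin": 10.6,"hand": 1},
    {"dx": 22,"dy": 50,"dz": 0,"spin": 10.6,"hand": 1},
    {"dx": 22,"dy": 50,"dz": 0,"spin": 10.6,"hand": 1},
    {"dx": 22,"dy": 50,"dz": 0,"spin": 10.6,"hand": 1},
    {"dx": 12,"dy": 39,"dz": 0,"spin": 0,"hand": 1}
  ]
}}

```text
t: 4.62
eef_pos: [0.5909, 0.0462, 0.4091]
ee_rot: [2.822, 1.57, -2.898]
force: [0.1, -0.8, -0.4]
width: 0.0298
```

Call:
{"method": "apply_moves", "body": {
  "commands": [
    {"dx": 0,"dy": 0,"dz": 0,"spin": 0,"hand": 1},
    {"dx": 0,"dy": 0,"dz": 0,"spin": 0,"hand": 1},
    {"dx": 0,"dy": 0,"dz": 0,"spin": 0,"hand": 1},
    {"dx": 0,"dy": 0,"dz": 0,"spin": 0,"hand": 1},
    {"dx": 0,"dy": 0,"dz": 0,"spin": 0,"hand": 1}
  ]
}}

```text
t: 5.25
eef_pos: [0.5902, 0.0435, 0.4099]
ee_rot: [-0.125, 1.57, 0.434]
force: [0.3, 0.7, -1.0]
width: 0.0301
```

```bash
python3 - <<'E'
from h import *
im,C,st=grab('wrist','w4.png'); print(st['eef_pos'],st['ee_rot'],st['t'],st['width'],st['force'])
np.save('w4.npy',np.r_[st['eef_pos'],st['ee_rot']])
R0=C[2];Rt=R.from_euler('xyz',st['ee_rot']).as_matrix();print(np.degrees(np.arctan2(Rt[1,1],Rt[0,1])))
im,C,st=grab('scene','s4.png')
E
```

```text
[0.59018665 0.04345878 0.40989912] [-0.12482815  1.57041607  0.43388037] 5.25 0.030096443343183718 [ 0.33956887  0.72877209 -1.01851248]
122.01163973948292
```

View pics/w4.png

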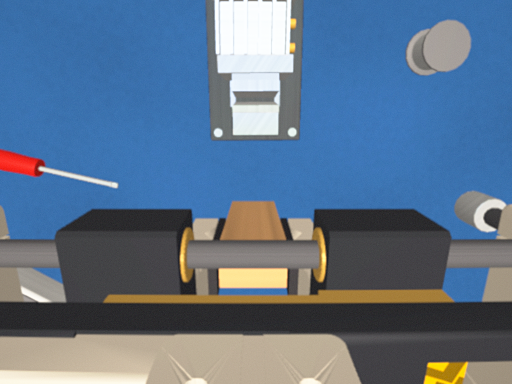

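View pics/s4.png

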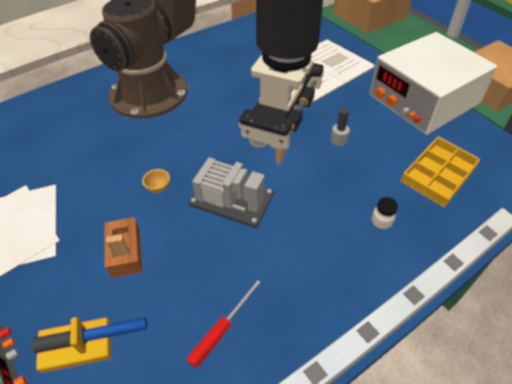

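```bash
python3 - <<'E'
import cv2
im=cv2.imread('pics/w4.png');cv2.imwrite('pics/z5.png',cv2.resize(im[50:150,200:310],None,fx=6,fy=6,interpolation=2)[:600])
E
```

```text
(no output)
```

View pics/z5.png

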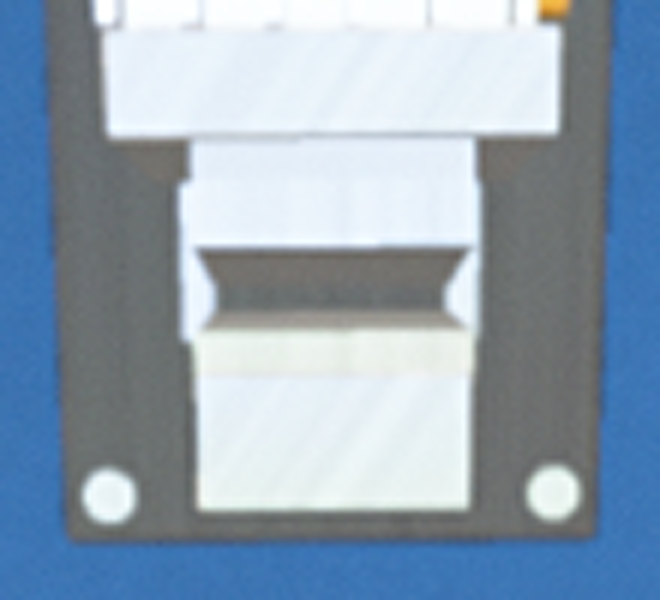

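```bash
python3 - <<'E'
from h import *
s=np.load('w4.npy');C=cam('wrist',dict(eef_pos=s[:3],ee_rot=s[3:]))
def uz(p): return (np.array(p,float)+.5)/6-.5+[200,50]
c0=np.array([.514,-.0036]);a=np.radians(32.2);ux=np.array([np.cos(a),np.sin(a)]);uy=np.array([-ux[1],ux[0]])
def loc(p,z):
    P=onz(C,uz(p),z)[:,:2]-c0; return (np.c_[P@ux,P@uy]*1000).round(1)
print('jaw back',loc([[190,137],[475,137]],.092).tolist())
print('jaw edge',loc([[198,247],[468,245]],.092).tolist())
print('stop edge',loc([[198,327],[468,325]],.092).tolist())
print('strip',loc([[200,373],[470,373]],.092).tolist())
print('stop back',loc([[198,510],[470,508]],.092).tolist())
print('base',loc([[70,540],[598,536]],.012).tolist())
print('cheek', loc([[182,185],[480,180],[182,340],[480,335]],.092).tolist())
# top view
C=cam('top')
def uz(p): return (np.array(p,float)+.5)/4-.5+[220,175]
print('T stop far',loc([[81,77],[150,33]],.092).tolist())
print('T stop edge1',loc([[105,112],[172,68]],.092).tolist())
print('T stop edge2',loc([[110,120],[177,75]],.092).tolist())
print('T jaw edge',loc([[121,133],[182,88]],.092).tolist())
E
```

```text
jaw back [[-9.3, -20.0], [-9.2, 24.1]]
jaw edge [[7.0, -19.0], [6.8, 23.3]]
stop edge [[19.1, -19.3], [18.9, 23.5]]
strip [[26.2, -19.1], [26.3, 23.9]]
stop back [[47.8, -19.8], [47.6, 24.3]]
base [[60.3, -51.5], [59.9, 57.5]]
cheek [[-2.3, -21.3], [-2.9, 25.0], [21.1, -21.8], [20.5, 25.4]]
T stop far [[43.6, 22.9], [43.8, -22.4]]
T stop edge1 [[20.2, 22.1], [20.8, -22.1]]
T stop edge2 [[15.0, 22.2], [16.0, -22.3]]
T jaw edge [[5.7, 21.0], [8.5, -20.7]]
```

```bash
python3 - <<'E'
from h import *
im=cv2.imread('pics/w4.png');cv2.imwrite('pics/z6.png',cv2.resize(im[190:300,190:320],None,fx=5,fy=5,interpolation=2))
E
```

```text
(no output)
```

View pics/z6.png

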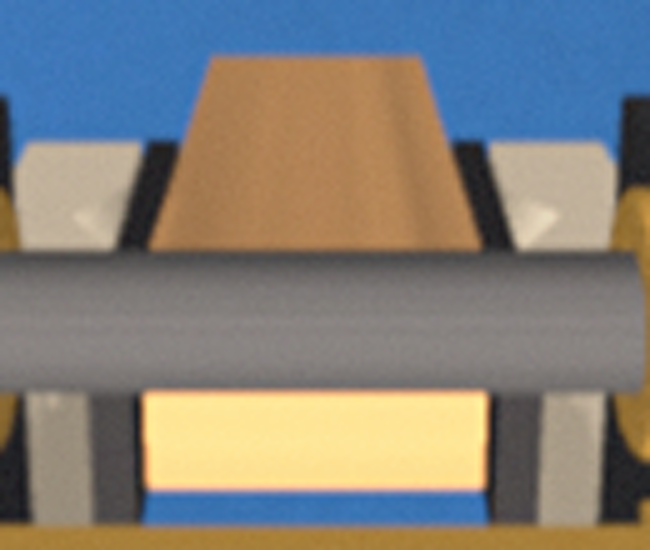

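```bash
python3 - <<'E'
from h import *
s=np.load('w4.npy');C=cam('wrist',dict(eef_pos=s[:3],ee_rot=s[3:]))
def uz(p): return (np.array(p,float)+.5)/5-.5+[190,190]
c0=np.array(s[:2]);Rt=R.from_euler('xyz',s[3:]).as_matrix();ux=Rt[:2,2];uy=Rt[:2,1]
print(ux,uy)
def loc(p,z):
    P=onz(C,uz(p),z)[:,:2]-c0; return (np.c_[P@ux,P@uy]*1000).round(1)
for z in (.177,.180,.183): print('tip',z,loc([[211,56],[420,56]],z).tolist())
for z in (.267,.270,.273): print('top back',z,loc([[145,490],[487,490]],z).tolist())
def uz(p): return (np.array(p,float)+.5)/6-.5+[200,50]
print('slot edges',loc([[198,247],[468,245],[198,327],[468,325]],.092).tolist())
E
```

```text
[0.84794035 0.53009151] [-0.53009154  0.84794042]
tip 0.177 [[-0.5, -15.2], [-0.5, 15.6]]
tip 0.18 [[-1.5, -14.9], [-1.4, 15.4]]
tip 0.183 [[-2.4, -14.7], [-2.4, 15.2]]
top back 0.267 [[13.8, -15.7], [13.8, 16.0]]
top back 0.27 [[11.9, -15.3], [11.9, 15.6]]
top back 0.273 [[9.9, -14.9], [10.0, 15.2]]
slot edges [[-82.5, -18.5], [-82.8, 23.8], [-70.4, -18.7], [-70.7, 24.0]]
```

Call:
{"method": "apply_moves", "body": {
  "commands": [
    {"dx": -33.4,"dy": -19.5,"dz": 0,"spin": 0,"hand": 1},
    {"dx": -33.5,"dy": -19.5,"dz": 0,"spin": 0,"hand": 1},
    {"dx": 0,"dy": 0,"dz": -40,"spin": 0,"hand": 1},
    {"dx": 0,"dy": 0,"dz": -35,"spin": 0,"hand": 1},
    {"dx": 0,"dy": 0,"dz": 0,"spin": 0,"hand": 1}
  ]
}}

```text
t: 5.98
eef_pos: [0.5225, 0.0047, 0.3328]
ee_rot: [2.878, 1.566, -2.846]
force: [0.8, 0.5, -0.3]
width: 0.0299
```

```bash
python3 - <<'E'
from h import *
im,C,st=grab('wrist','w5.png'); print(st['eef_pos'],st['ee_rot'],st['t'],st['width'],st['force'])
np.save('w5.npy',np.r_[st['eef_pos'],st['ee_rot']])
cv2.imwrite('pics/z7.png',cv2.resize(im[130:300,150:360],None,fx=3.5,fy=3.5,interpolation=2))
im,C,st=grab('scene','s5.png');cv2.imwrite('pics/z8.png',cv2.resize(im[100:240,170:310],None,fx=4,fy=4,interpolation=2))
E
```

```text
[0.52246897 0.00467103 0.33278706] [ 2.87811465  1.56603513 -2.84591635] 5.975 0.02992555801003117 [ 0.82897544  0.5419327  -0.28325283]
```

View pics/z7.png

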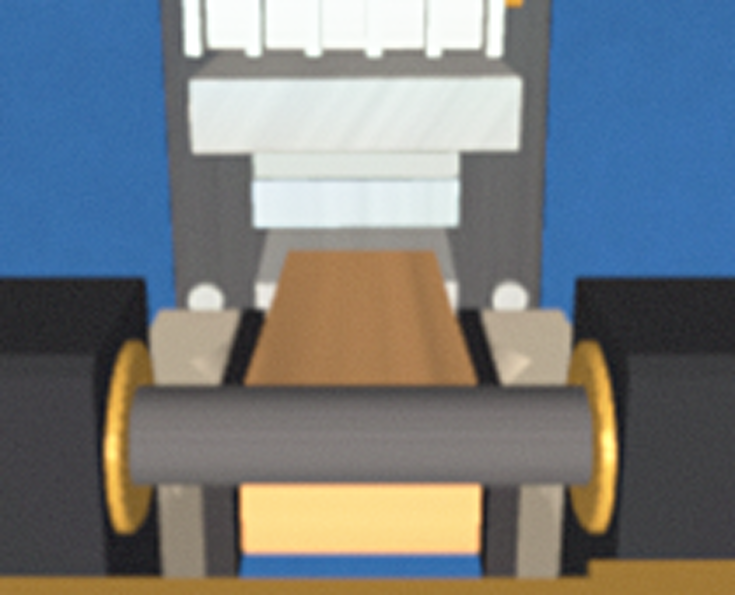

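View pics/z8.png

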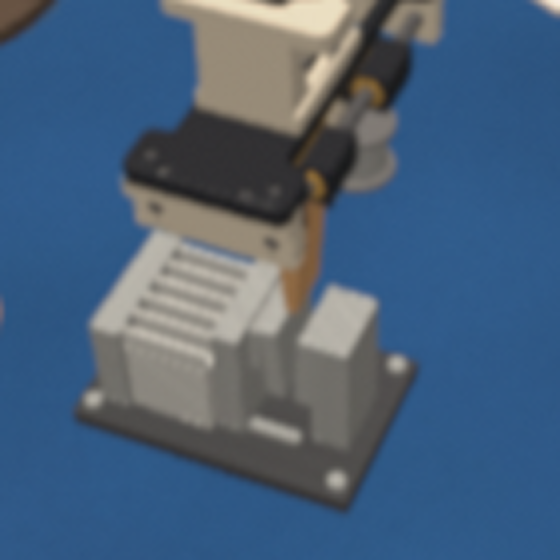

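```bash
python3 - <<'E'
from h import *
s=np.load('w5.npy');C=cam('wrist',dict(eef_pos=s[:3],ee_rot=s[3:]))
def uz(p): return (np.array(p,float)+.5)/3.5-.5+[150,130]
c0=np.array(s[:2]);Rt=R.from_euler('xyz',s[3:]).as_matrix();ux=Rt[:2,2];uy=Rt[:2,1]
print(ux,uy)
def loc(p,z):
    P=onz(C,uz(p),z)[:,:2]-c0; return (np.c_[P@ux,P@uy]*1000).round(1)
print('tip',loc([[290,251],[437,251]],s[2]-.159-.0695).tolist(), s[2]-.2285)
print('jaw',loc([[253,228],[459,228]],.092).tolist(),'stop',loc([[257,283],[455,283]],.092).tolist())
im=cv2.imread('pics/w5.png');print([(r,im[r,225:230].mean(0).astype(int).tolist()) for r in range(190,218)])
E
```

```text
[0.84769356 0.5304663 ] [-0.53046667  0.84770489]
tip [[-2.6, -14.1], [-2.6, 16.3]] 0.10428706480796515
jaw [[-4.1, -22.8], [-4.0, 21.9]] stop [[8.5, -22.3], [8.5, 21.3]]
[(190, [242, 240, 229]), (191, [241, 239, 229]), (192, [242, 240, 230]), (193, [243, 241, 231]), (194, [228, 227, 212]), (195, [151, 153, 150]), (196, [124, 128, 132]), (197, [131, 136, 138]), (198, [133, 138, 140]), (199, [134, 140, 143]), (200, [136, 142, 145]), (201, [139, 144, 147]), (202, [141, 146, 149]), (203, [142, 147, 149]), (204, [144, 148, 151]), (205, [143, 147, 150]), (206, [142, 149, 151]), (207, [142, 148, 151]), (208, [141, 147, 151]), (209, [140, 147, 153]), (210, [150, 159, 167]), (211, [175, 188, 197]), (212, [188, 201, 213]), (213, [181, 197, 211]), (214, [175, 191, 207]), (215, [162, 181, 200]), (216, [152, 174, 196]), (217, [138, 162, 186])]
```

Call:
{"method": "apply_moves", "body": {
  "commands": [
    {"dx": 0,"dy": 0,"dz": 0,"spin": 0,"hand": 1},
    {"dx": 0,"dy": 0,"dz": 0,"spin": 0,"hand": 1},
    {"dx": 0,"dy": 0,"dz": 0,"spin": 0,"hand": 1},
    {"dx": 0,"dy": 0,"dz": 0,"spin": 0,"hand": 1},
    {"dx": 0,"dy": 0,"dz": 0,"spin": 0,"hand": 1}
  ]
}}

```text
t: 6.7
eef_pos: [0.5234, 0.0051, 0.3347]
ee_rot: [-0.394, 1.571, 0.166]
force: [0.3, 0.1, -0.7]
width: 0.0301
```

```bash
python3 - <<'E'
from h import *
im,C,st=grab('wrist','w6.png'); print(st['eef_pos'],st['ee_rot'],st['t'],st['width'],st['force'])
s=np.r_[st['eef_pos'],st['ee_rot']];np.save('w6.npy',s)
cv2.imwrite('pics/z9.png',cv2.resize(im[130:300,150:360],None,fx=3.5,fy=3.5,interpolation=2))
print([(r,int(im[r,225:230].mean()),int(im[r,245:265].mean()),int(im[r,276:279].mean())) for r in range(190,218)])
for r in (194.5,195,200.5,201,201.5,209.8,210,210.5):
    P=onz(C,[[250,r]],.092 if r<196 or r>205 else s[2]-.2285)[0,:2]-s[:2]
    Rt=R.from_euler('xyz',s[3:]).as_matrix();print(r,P@Rt[:2,2]*1000)
E
```

```text
[0.523403   0.00505849 0.33473855] [-0.39356998  1.57071843  0.16601427] 6.7 0.03010300091355119 [ 0.30176965  0.06286307 -0.70477801]
[(190, 230, 229, 222), (191, 182, 189, 161), (192, 131, 150, 127), (193, 123, 143, 129), (194, 128, 145, 135), (195, 131, 146, 139), (196, 133, 145, 139), (197, 136, 146, 141), (198, 138, 146, 144), (199, 140, 146, 146), (200, 143, 143, 146), (201, 145, 133, 144), (202, 146, 125, 144), (203, 147, 123, 145), (204, 147, 124, 144), (205, 147, 124, 146), (206, 151, 124, 154), (207, 184, 124, 186), (208, 223, 125, 213), (209, 222, 124, 206), (210, 216, 125, 198), (211, 211, 124, 189), (212, 204, 125, 176), (213, 196, 124, 166), (214, 189, 125, 156), (215, 178, 125, 145), (216, 172, 124, 141), (217, 163, 125, 132)]
194.5 -2.612084743476508
195 -2.2138111456504705
200.5 -2.1698232163717535
201 -1.7929323262761894
201.5 -1.4157085230396134
209.8 9.735431699344335
210 9.899070469310361
210.5 10.30842422161017
```

View pics/z9.png

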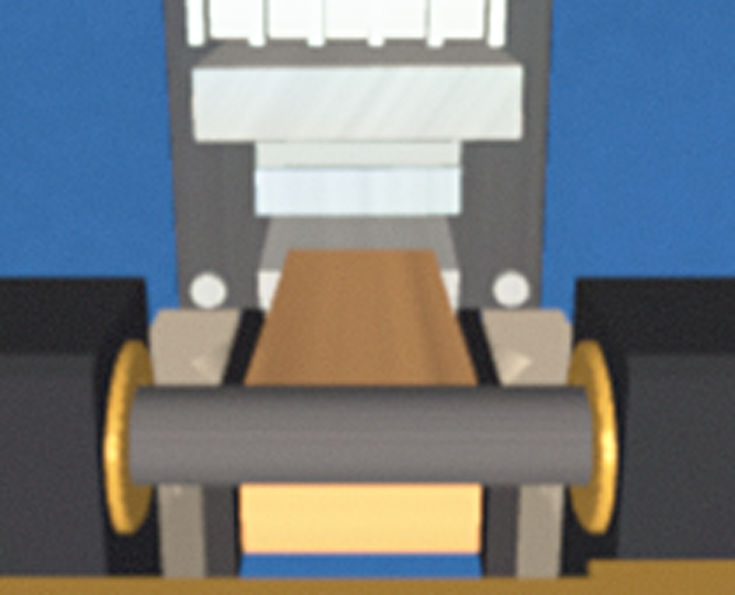

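Call:
{"method": "apply_moves", "body": {
  "commands": [
    {"dx": 0,"dy": 0,"dz": -14,"spin": 0,"hand": 1},
    {"dx": 0,"dy": 0,"dz": -12,"spin": 0,"hand": 1},
    {"dx": 0,"dy": 0,"dz": -10,"spin": 0,"hand": 1},
    {"dx": 0,"dy": 0,"dz": -8,"spin": 0,"hand": 1},
    {"dx": 0,"dy": 0,"dz": 0,"spin": 0,"hand": 1}
  ]
}}

```text
t: 7.38
eef_pos: [0.5232, 0.005, 0.2899]
ee_rot: [2.946, 1.569, -2.777]
force: [0.7, 0.3, -0.5]
width: 0.0298
```

Call:
{"method": "apply_moves", "body": {
  "commands": [
    {"dx": 0,"dy": 0,"dz": -1,"spin": 0,"hand": 1},
    {"dx": 0,"dy": 0,"dz": -1,"spin": 0,"hand": 1},
    {"dx": 0,"dy": 0,"dz": -1,"spin": 0,"hand": 1},
    {"dx": 0,"dy": 0,"dz": 0,"spin": 0,"hand": 1},
    {"dx": 0,"dy": 0,"dz": 0,"spin": 0,"hand": 1}
  ]
}}

```text
t: 8.0
eef_pos: [0.5234, 0.0051, 0.2878]
ee_rot: [-0.203, 1.571, 0.356]
force: [-0.4, -0.5, -0.1]
width: 0.0298
```

Call:
{"method": "apply_moves", "body": {
  "commands": [
    {"dx": 0,"dy": 0,"dz": -1,"spin": 0,"hand": 1},
    {"dx": 0,"dy": 0,"dz": -1,"spin": 0,"hand": 1},
    {"dx": 0,"dy": 0,"dz": 0,"spin": 0,"hand": 1},
    {"dx": 0,"dy": 0,"dz": 0,"spin": 0,"hand": 1},
    {"dx": 0,"dy": 0,"dz": 0,"spin": 0,"hand": 1}
  ]
}}

```text
t: 8.62
eef_pos: [0.5234, 0.0051, 0.2857]
ee_rot: [-1.545, 1.571, -0.986]
force: [-0.7, -0.8, -0.2]
width: 0.03
```

Call:
{"method": "apply_moves", "body": {
  "commands": [
    {"dx": 0,"dy": 0,"dz": -1,"spin": 0,"hand": 1},
    {"dx": 0,"dy": 0,"dz": -1,"spin": 0,"hand": 1},
    {"dx": 0,"dy": 0,"dz": 0,"spin": 0,"hand": 1},
    {"dx": 0,"dy": 0,"dz": 0,"spin": 0,"hand": 1},
    {"dx": 0,"dy": 0,"dz": 0,"spin": 0,"hand": 1}
  ]
}}

```text
t: 9.25
eef_pos: [0.5234, 0.0051, 0.2836]
ee_rot: [2.836, 1.571, -2.887]
force: [-1.4, 0.7, -1.4]
width: 0.0298
```

Call:
{"method": "apply_moves", "body": {
  "commands": [
    {"dx": 0,"dy": 0,"dz": -1,"spin": 0,"hand": 1},
    {"dx": 0,"dy": 0,"dz": -1,"spin": 0,"hand": 1},
    {"dx": 0,"dy": 0,"dz": 0,"spin": 0,"hand": 1},
    {"dx": 0,"dy": 0,"dz": 0,"spin": 0,"hand": 1},
    {"dx": 0,"dy": 0,"dz": 0,"spin": 0,"hand": 1}
  ]
}}

```text
t: 9.88
eef_pos: [0.5233, 0.005, 0.2815]
ee_rot: [2.963, 1.57, -2.76]
force: [-0.7, -1.6, -0.8]
width: 0.03
```

```bash
python3 - <<'E'
from h import *
im,C,st=grab('wrist','w7.png'); print(st['eef_pos'],st['force'],st['moment'])
im2,C,st=grab('scene','s7.png')
a=cv2.resize(im[130:300,150:360],None,fx=2.5,fy=2.5,interpolation=2)
b=cv2.resize(im2[130:236,190:270],None,fx=4,fy=4,interpolation=2)
cv2.imwrite('pics/z10.png',np.hstack([a[:424],b[:424]]))
E
```

```text
[0.52328366 0.00497826 0.28154549] [-0.74163764 -1.64823133 -0.75491979] [-0.59493899  0.46780759 -0.04181341]
```

View pics/z10.png

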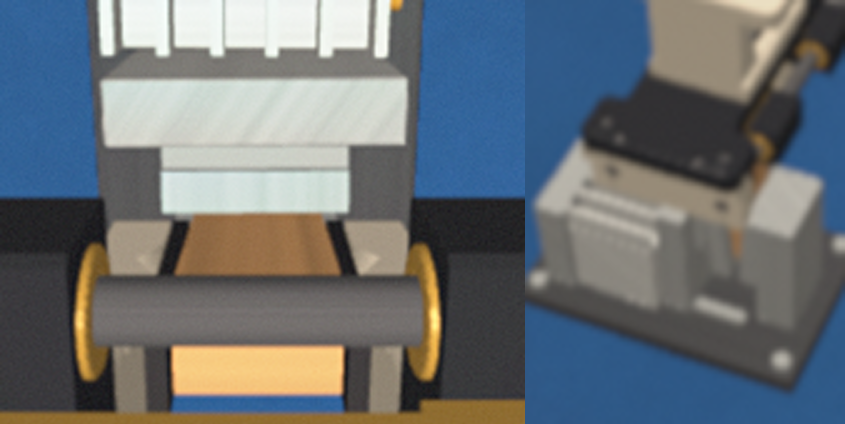

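Call:
{"method": "apply_moves", "body": {
  "commands": [
    {"dx": -0.4,"dy": -0.3,"dz": -1,"spin": 0,"hand": 1},
    {"dx": -0.4,"dy": -0.2,"dz": -1,"spin": 0,"hand": 1},
    {"dx": 0,"dy": 0,"dz": 0,"spin": 0,"hand": 1},
    {"dx": 0,"dy": 0,"dz": 0,"spin": 0,"hand": 1},
    {"dx": 0,"dy": 0,"dz": 0,"spin": 0,"hand": 1}
  ]
}}

```text
t: 10.6
eef_pos: [0.523, 0.0047, 0.2801]
ee_rot: [-0.373, 1.57, 0.187]
force: [0.3, -1.0, 4.5]
width: 0.0298
```

```bash
python3 - <<'E'
from h import *
st=status.get_state(); print(st['eef_pos'],st['force'],st['moment'])
E
```

```text
[0.52295118 0.00466308 0.28009794] [ 0.27506634 -0.97212853  4.46344026] [-0.19645174  0.1819024   0.00709683]
```

Call:
{"method": "apply_moves", "body": {
  "commands": [
    {"dx": 0,"dy": 0,"dz": 0,"spin": 0,"hand": 0.3},
    {"dx": 0,"dy": 0,"dz": 0,"spin": 0,"hand": 0.3},
    {"dx": 0,"dy": 0,"dz": 0,"spin": 0,"hand": 0.3},
    {"dx": 0,"dy": 0,"dz": 0,"spin": 0,"hand": 0.3},
    {"dx": 0,"dy": 0,"dz": 0,"spin": 0,"hand": 0.3}
  ]
}}

```text
t: 11.22
eef_pos: [0.5226, 0.0046, 0.2796]
ee_rot: [2.66, 1.571, -3.064]
force: [0.7, -0.1, -0.5]
width: 0.061
```

Call:
{"method": "apply_moves", "body": {
  "commands": [
    {"dx": 0,"dy": 0,"dz": 20,"spin": 0,"hand": 0.3},
    {"dx": 0,"dy": 0,"dz": 50,"spin": 0,"hand": 0.2},
    {"dx": 25,"dy": 16,"dz": 60,"spin": 0,"hand": 0},
    {"dx": 50,"dy": 32,"dz": 0,"spin": 0,"hand": 0},
    {"dx": 0,"dy": 0,"dz": 0,"spin": 0,"hand": 0}
  ]
}}

```text
t: 11.85
eef_pos: [0.5983, 0.0532, 0.4051]
ee_rot: [0.082, 1.571, 0.642]
force: [-1.4, -0.6, -1.5]
width: 0.0868
```

Call:
{"method": "apply_moves", "body": {
  "commands": [
    {"dx": 0,"dy": 0,"dz": 0,"spin": 0,"hand": 0},
    {"dx": 0,"dy": 0,"dz": 0,"spin": 0,"hand": 0},
    {"dx": 0,"dy": 0,"dz": 0,"spin": 0,"hand": 0},
    {"dx": 0,"dy": 0,"dz": 0,"spin": 0,"hand": 0},
    {"dx": 0,"dy": 0,"dz": 0,"spin": 0,"hand": 0}
  ]
}}

```text
t: 12.48
eef_pos: [0.5958, 0.0513, 0.4059]
ee_rot: [-0.104, 1.57, 0.455]
force: [0.1, -0.8, 0.6]
width: 0.0876
```

```bash
python3 - <<'E'
from h import *
im,C,st=grab('wrist','w8.png'); print(st['eef_pos'],st['ee_rot'],st['t'])
np.save('w8.npy',np.r_[st['eef_pos'],st['ee_rot']])
im2,C2,st=grab('scene','s8.png')
a=cv2.resize(im[40:146,180:330],None,fx=4,fy=4,interpolation=2)
b=cv2.resize(im2[130:236,190:270],None,fx=4,fy=4,interpolation=2)
cv2.imwrite('pics/z11.png',np.hstack([a[:424],b[:424]])[:,:])
E
```

```text
[0.59578875 0.05134597 0.40590656] [-0.10416233  1.57044845  0.45529485] 12.475
```

View pics/w8.png

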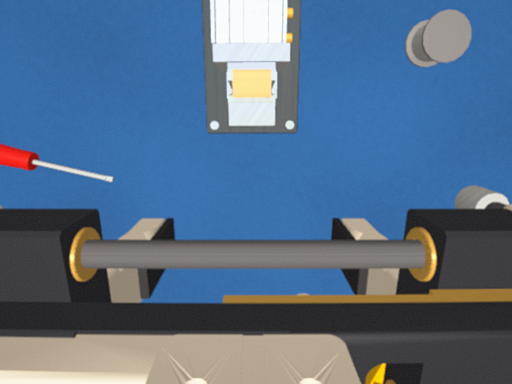

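View pics/z11.png

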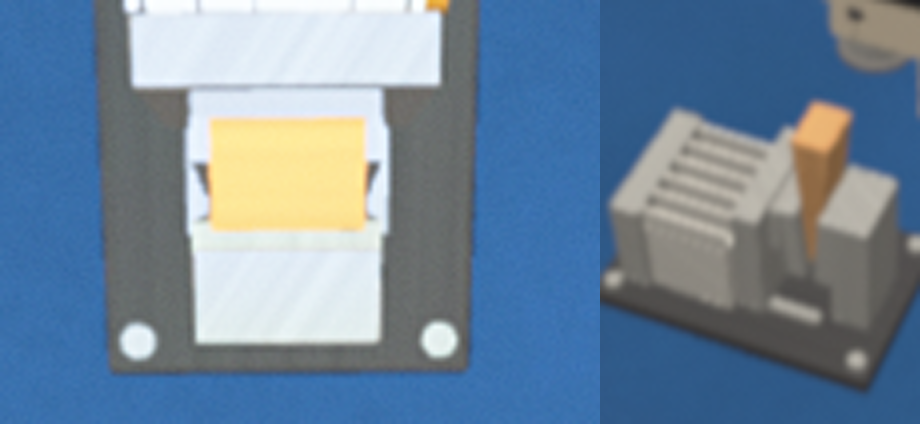

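```bash
python3 - <<'E'
from h import *
s=np.load('w8.npy');C=cam('wrist',dict(eef_pos=s[:3],ee_rot=s[3:]))
print(onz(C,[[(287+.5)/4-.5+180,(174+.5)/4-.5+40]],.141))
E
```

```text
[[0.52388704 0.00548363 0.141     ]]
```

Call:
{"method": "apply_moves", "body": {
  "commands": [
    {"dx": -5,"dy": 52,"dz": 0,"spin": 0,"hand": 0},
    {"dx": -5,"dy": 52,"dz": 0,"spin": 0,"hand": 0},
    {"dx": -5,"dy": 52,"dz": 0,"spin": 0,"hand": 0},
    {"dx": -5,"dy": 52,"dz": 0,"spin": 0,"hand": 0},
    {"dx": -5,"dy": 52,"dz": 0,"spin": 0,"hand": 0}
  ]
}}

```text
t: 13.2
eef_pos: [0.5706, 0.3132, 0.4058]
ee_rot: [-0.131, 1.571, 0.429]
force: [0.6, 0.0, 0.5]
width: 0.0878
```

Call:
{"method": "apply_moves", "body": {
  "commands": [
    {"dx": -5,"dy": 50,"dz": 0,"spin": 0,"hand": 0},
    {"dx": 0,"dy": 0,"dz": 0,"spin": 0,"hand": 0},
    {"dx": 0,"dy": 0,"dz": 0,"spin": 0,"hand": 0},
    {"dx": 0,"dy": 0,"dz": 0,"spin": 0,"hand": 0},
    {"dx": 0,"dy": 0,"dz": 0,"spin": 0,"hand": 0}
  ]
}}

```text
t: 13.82
eef_pos: [0.5662, 0.3605, 0.4061]
ee_rot: [0.232, 1.57, 0.79]
force: [-0.7, -0.4, 0.6]
width: 0.0874
```

```bash
python3 - <<'E'
from h import *
im,C,st=grab('wrist','w9.png'); print(st['eef_pos'],st['ee_rot'],st['t'])
np.save('w9.npy',np.r_[st['eef_pos'],st['ee_rot']])
E
```

```text
[0.56620091 0.360491   0.4060724 ] [0.23200313 1.57038044 0.79038551] 13.825
```

View pics/w9.png

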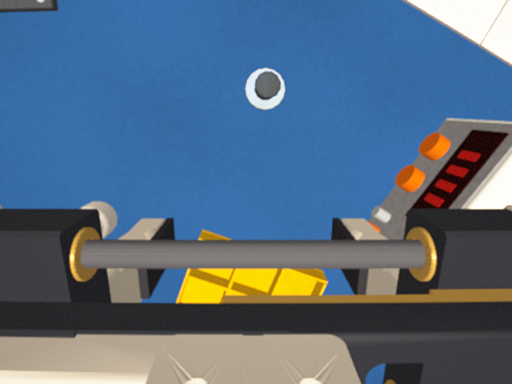

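```bash
python3 - <<'E'
from h import *
im=cv2.imread('pics/w9.png');s=np.load('w9.npy');C=cam('wrist',dict(eef_pos=s[:3],ee_rot=s[3:]))
m=((im[:,:,2]>120)&(im[:,:,0]<255)).astype(np.uint8);sub=np.zeros_like(m);sub[55:120,235:300]=m[55:120,235:300]
g=cv2.cvtColor(im,cv2.COLOR_BGR2HSV)
d=((g[:,:,2]<90)).astype(np.uint8);ds=np.zeros_like(d);ds[55:120,235:300]=d[55:120,235:300]
c=max(cv2.findContours(sub,0,1)[0],key=cv2.contourArea);e=cv2.fitEllipse(cv2.convexHull(c));print('ring',e,onz(C,[e[0]],.04))
c=max(cv2.findContours(ds,0,1)[0],key=cv2.contourArea);e=cv2.minEnclosingCircle(c);print('dark',e,cv2.boundingRect(c),onz(C,[e[0]],.085))
cv2.imwrite('pics/z12.png',cv2.resize(im[55:120,235:300],None,fx=8,fy=8,interpolation=2))
E
```

```text
ring ((264.77996826171875, 88.37068176269531), (40.24625778198242, 41.913578033447266), 3.35742449760437) [[0.48465604 0.32569018 0.04      ]]
dark ((266.0, 91.0), 10.198139190673828) (256, 89, 21, 10) [[0.48933781 0.3279032  0.085     ]]
```

View pics/z12.png

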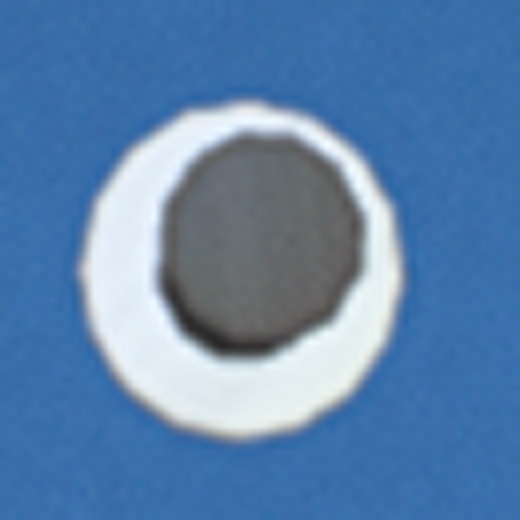

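```bash
python3 - <<'E'
from h import *
s=np.load('w9.npy');C=cam('wrist',dict(eef_pos=s[:3],ee_rot=s[3:]))
f=lambda p:(np.array(p)+.5)/8-.5+[235,55]
print(onz(C,[f([267,236])],.1),onz(C,[f([240,265])],.04),s[:2])
E
```

```text
[[0.4844058  0.32603268 0.1       ]] [[0.48418163 0.32510668 0.04      ]] [0.56620091 0.360491  ]
```

Call:
{"method": "apply_moves", "body": {
  "commands": [
    {"dx": -41,"dy": -17.5,"dz": 0,"spin": 0,"hand": 0},
    {"dx": -41,"dy": -17.5,"dz": 0,"spin": 0,"hand": 0},
    {"dx": 0,"dy": 0,"dz": -50,"spin": 0,"hand": 0},
    {"dx": 0,"dy": 0,"dz": -50,"spin": 0,"hand": 0},
    {"dx": 0,"dy": 0,"dz": -50,"spin": 0,"hand": 0}
  ]
}}

```text
t: 14.5
eef_pos: [0.484, 0.326, 0.2552]
ee_rot: [0.336, 1.569, 0.895]
force: [1.4, 1.4, -0.4]
width: 0.0876
```

Call:
{"method": "apply_moves", "body": {
  "commands": [
    {"dx": 0,"dy": 0,"dz": -20,"spin": 0,"hand": 0},
    {"dx": 0,"dy": 0,"dz": -10,"spin": 0,"hand": 0},
    {"dx": 0,"dy": 0,"dz": 0,"spin": 0,"hand": 0},
    {"dx": 0,"dy": 0,"dz": 0,"spin": 0,"hand": 0.4},
    {"dx": 0,"dy": 0,"dz": 0,"spin": 0,"hand": 0.4}
  ]
}}

```text
t: 15.12
eef_pos: [0.4842, 0.3267, 0.2268]
ee_rot: [0.324, 1.569, 0.883]
force: [-0.3, -0.7, -0.1]
width: 0.0729
```

Call:
{"method": "apply_moves", "body": {
  "commands": [
    {"dx": 0,"dy": -1,"dz": -3,"spin": 0,"hand": 0.6},
    {"dx": 0,"dy": 0,"dz": 0,"spin": 0,"hand": 0.65},
    {"dx": 0,"dy": 0,"dz": 0,"spin": 0,"hand": 1},
    {"dx": 0,"dy": 0,"dz": 0,"spin": 0,"hand": 1},
    {"dx": 0,"dy": 0,"dz": 0,"spin": 0,"hand": 1}
  ],
  "grip_force": 55
}}

```text
t: 15.75
eef_pos: [0.484, 0.3255, 0.2227]
ee_rot: [-2.094, 1.571, -1.534]
force: [-0.8, 1.9, -3.9]
width: 0.0235
```

Call:
{"method": "apply_moves", "body": {
  "commands": [
    {"dx": 0,"dy": 0,"dz": 0,"spin": 0,"hand": 1},
    {"dx": 0,"dy": 0,"dz": 0,"spin": 0,"hand": 1},
    {"dx": 0,"dy": 0,"dz": 0,"spin": 0,"hand": 1},
    {"dx": 0,"dy": 0,"dz": 0,"spin": 0,"hand": 1},
    {"dx": 0,"dy": 0,"dz": 0,"spin": 0,"hand": 1}
  ],
  "grip_force": 55
}}

```text
t: 16.38
eef_pos: [0.4839, 0.3255, 0.2226]
ee_rot: [-2.739, 1.571, -2.18]
force: [1.0, -0.2, -0.3]
width: 0.0234
```

```bash
python3 - <<'E'
from h import *
im,C,st=grab('wrist','w10.png'); print(st['eef_pos'],st['ee_rot'],st['t'],st['width'],st['force'],st['moment'])
E
```

```text
[0.48393291 0.32545827 0.22263616] [-2.73924808  1.57063524 -2.17967601] 16.375 0.023371443864758406 [ 0.95615675 -0.16567266 -0.28704162] [-0.13663004 -0.18840834 -0.03210098]
```

View pics/w10.png

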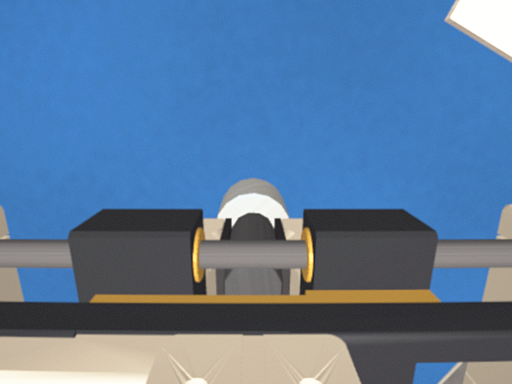

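Call:
{"method": "apply_moves", "body": {
  "commands": [
    {"dx": 0,"dy": 0,"dz": 30,"spin": 0,"hand": 1},
    {"dx": 0,"dy": 0,"dz": 50,"spin": 0,"hand": 1},
    {"dx": 0,"dy": 0,"dz": 60,"spin": 0,"hand": 1},
    {"dx": 3,"dy": -25,"dz": 30,"spin": 0,"hand": 1},
    {"dx": 6,"dy": -45,"dz": 0,"spin": 0,"hand": 1}
  ]
}}

```text
t: 17.05
eef_pos: [0.4931, 0.256, 0.3952]
ee_rot: [0.255, 1.566, 0.817]
force: [0.8, -1.4, -5.4]
width: 0.0233
```

Call:
{"method": "apply_moves", "body": {
  "commands": [
    {"dx": 6,"dy": -50,"dz": 0,"spin": 0,"hand": 1},
    {"dx": 6,"dy": -50,"dz": 0,"spin": 0,"hand": 1},
    {"dx": 6,"dy": -50,"dz": 0,"spin": 0,"hand": 1},
    {"dx": 6,"dy": -50,"dz": 0,"spin": 0,"hand": 1},
    {"dx": 5,"dy": -40,"dz": 0,"spin": 0,"hand": 1}
  ]
}}

```text
t: 17.68
eef_pos: [0.5214, 0.0137, 0.3922]
ee_rot: [2.405, 1.57, 2.963]
force: [0.1, -0.2, -4.3]
width: 0.0236
```

Call:
{"method": "apply_moves", "body": {
  "commands": [
    {"dx": 1.5,"dy": -10,"dz": 0,"spin": 0,"hand": 1},
    {"dx": 0,"dy": 0,"dz": 0,"spin": 0,"hand": 1},
    {"dx": 0,"dy": 0,"dz": 0,"spin": 0,"hand": 1},
    {"dx": 0,"dy": 0,"dz": 0,"spin": 0,"hand": 1},
    {"dx": 0,"dy": 0,"dz": 0,"spin": 0,"hand": 1}
  ]
}}

```text
t: 18.3
eef_pos: [0.5234, 0.0062, 0.3927]
ee_rot: [1.534, 1.571, 2.094]
force: [-0.7, 0.2, -4.9]
width: 0.0231
```

```bash
python3 - <<'E'
from h import *
im,C,st=grab('wrist','w11.png'); print(st['eef_pos'],st['ee_rot'],st['t'],st['width'],st['force'],st['moment'])
im2,C2,st=grab('scene','s11.png')
cv2.imwrite('pics/z13.png',np.hstack([cv2.resize(im[80:300,150:360],None,fx=2,fy=2,interpolation=2)[:424],cv2.resize(im2[110:216,200:290],None,fx=4,fy=4,interpolation=2)]))
E
```

```text
[0.52341489 0.00619088 0.39266295] [1.53356334 1.57069231 2.09419951] 18.3 0.023098852703061702 [-0.6570847   0.1527245  -4.90434959] [-0.00201362  0.05037609  0.00231691]
```

View pics/z13.png

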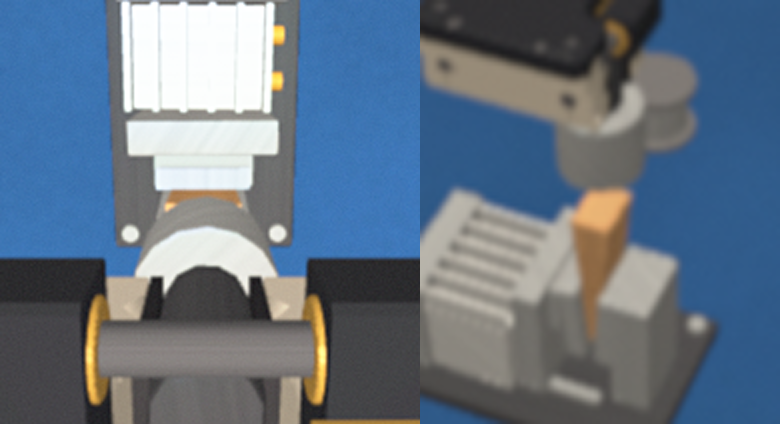

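Call:
{"method": "apply_moves", "body": {
  "commands": [
    {"dx": 0,"dy": -0.5,"dz": -14,"spin": 0,"hand": 1},
    {"dx": 0,"dy": 0,"dz": -8,"spin": 0,"hand": 1},
    {"dx": 0,"dy": 0,"dz": 0,"spin": 0,"hand": 1},
    {"dx": 0,"dy": 0,"dz": 0,"spin": 0,"hand": 1},
    {"dx": 0,"dy": 0,"dz": 0,"spin": 0,"hand": 1}
  ]
}}

```text
t: 19.02
eef_pos: [0.5236, 0.005, 0.371]
ee_rot: [-0.332, 1.57, 0.228]
force: [-0.9, 0.3, -3.9]
width: 0.0233
```

Call:
{"method": "apply_moves", "body": {
  "commands": [
    {"dx": 0,"dy": 0,"dz": 0,"spin": 0,"hand": 1},
    {"dx": 0,"dy": 0,"dz": 0,"spin": 0,"hand": 1},
    {"dx": 0,"dy": 0,"dz": -5,"spin": 0,"hand": 1},
    {"dx": 0,"dy": 0,"dz": -4,"spin": 0,"hand": 1},
    {"dx": 0,"dy": 0,"dz": 0,"spin": 0,"hand": 1}
  ]
}}

```text
t: 19.65
eef_pos: [0.5234, 0.005, 0.3613]
ee_rot: [2.864, 1.57, -2.86]
force: [0.8, -0.7, -4.1]
width: 0.0232
```

Call:
{"method": "apply_moves", "body": {
  "commands": [
    {"dx": 0,"dy": 0,"dz": 4,"spin": 0,"hand": 1},
    {"dx": 0,"dy": 0,"dz": 4,"spin": 0,"hand": 1},
    {"dx": 0,"dy": 0,"dz": 0,"spin": 0,"hand": 1},
    {"dx": 0,"dy": 0,"dz": -6,"spin": 0,"hand": 1},
    {"dx": 0,"dy": 0,"dz": -6,"spin": 0,"hand": 1}
  ]
}}

```text
t: 20.27
eef_pos: [0.5234, 0.0049, 0.3575]
ee_rot: [-2.093, 1.57, -1.533]
force: [-1.7, -1.3, 2.2]
width: 0.0233
```

Call:
{"method": "apply_moves", "body": {
  "commands": [
    {"dx": 0,"dy": 0,"dz": 5,"spin": 0,"hand": 1},
    {"dx": 0,"dy": 0,"dz": 5,"spin": 0,"hand": 1},
    {"dx": 0,"dy": 0,"dz": 0,"spin": 0,"hand": 1},
    {"dx": 0,"dy": 0,"dz": -7,"spin": 0,"hand": 1},
    {"dx": 0,"dy": 0,"dz": -7,"spin": 0,"hand": 1}
  ]
}}

```text
t: 20.9
eef_pos: [0.5234, 0.0049, 0.3533]
ee_rot: [-2.355, 1.571, -1.796]
force: [-0.9, -0.5, 2.0]
width: 0.0228
```

Call:
{"method": "apply_moves", "body": {
  "commands": [
    {"dx": 0,"dy": 0,"dz": 5,"spin": 0,"hand": 1},
    {"dx": 0,"dy": 0,"dz": 5,"spin": 0,"hand": 1},
    {"dx": 0,"dy": 0,"dz": 0,"spin": 0,"hand": 1},
    {"dx": 0,"dy": 0,"dz": 0,"spin": 0,"hand": 1},
    {"dx": 0,"dy": 0,"dz": 0,"spin": 0,"hand": 1}
  ]
}}

```text
t: 21.52
eef_pos: [0.5234, 0.005, 0.3636]
ee_rot: [2.359, 1.571, 2.918]
force: [-0.1, -0.5, -4.3]
width: 0.0235
```

```bash
python3 - <<'E'
from h import *
im,C,st=grab('wrist','w12.png'); print(st['eef_pos'],st['ee_rot'],st['t'],st['width'],st['force'],st['moment'])
im2,C2,st=grab('scene','s12.png')
cv2.imwrite('pics/z14.png',np.hstack([cv2.resize(im[80:300,150:360],None,fx=2,fy=2,interpolation=2)[:424],cv2.resize(im2[110:216,200:290],None,fx=4,fy=4,interpolation=2)]))
E
```

```text
[0.52337734 0.00497768 0.36363972] [2.35866066 1.57068005 2.91818249] 21.525 0.023480656147306333 [-0.08817777 -0.50641231 -4.28600319] [-0.02244333 -0.00151098  0.04309438]
```

View pics/z14.png

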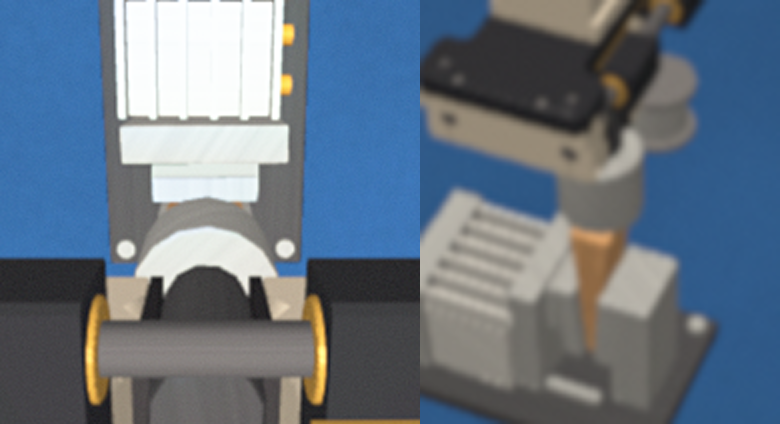

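Call:
{"method": "apply_moves", "body": {
  "commands": [
    {"dx": 0,"dy": 0,"dz": -7,"spin": 0,"hand": 1},
    {"dx": 0,"dy": 0,"dz": -8,"spin": 0,"hand": 1},
    {"dx": 0,"dy": 0,"dz": 5,"spin": 0,"hand": 1},
    {"dx": 0,"dy": 0,"dz": 5,"spin": 0,"hand": 1},
    {"dx": 0,"dy": 0,"dz": 0,"spin": 0,"hand": 1}
  ]
}}

```text
t: 22.25
eef_pos: [0.5237, 0.0051, 0.3595]
ee_rot: [-0.266, 1.569, 0.294]
force: [-0.2, -0.3, -4.5]
width: 0.0232
```

Call:
{"method": "apply_moves", "body": {
  "commands": [
    {"dx": 0,"dy": 0,"dz": 0,"spin": 0,"hand": 1},
    {"dx": 0,"dy": 0,"dz": -7,"spin": 0,"hand": 1},
    {"dx": 0,"dy": 0,"dz": -7,"spin": 0,"hand": 1},
    {"dx": 0,"dy": 0,"dz": 0,"spin": 0,"hand": 1},
    {"dx": 0,"dy": 0,"dz": 0,"spin": 0,"hand": 1}
  ]
}}

```text
t: 22.88
eef_pos: [0.5234, 0.005, 0.3444]
ee_rot: [2.621, 1.57, -3.103]
force: [0.4, -0.5, -3.6]
width: 0.0233
```

Call:
{"method": "apply_moves", "body": {
  "commands": [
    {"dx": 0,"dy": 0,"dz": 5,"spin": 0,"hand": 1},
    {"dx": 0,"dy": 0,"dz": 5,"spin": 0,"hand": 1},
    {"dx": 0,"dy": 0,"dz": 0,"spin": 0,"hand": 1},
    {"dx": 0,"dy": 0,"dz": -7,"spin": 0,"hand": 1},
    {"dx": 0,"dy": 0,"dz": -6,"spin": 0,"hand": 1}
  ]
}}

```text
t: 23.5
eef_pos: [0.5234, 0.0049, 0.3414]
ee_rot: [-2.365, 1.57, -1.805]
force: [-2.6, -0.4, 8.7]
width: 0.0232
```

Call:
{"method": "apply_moves", "body": {
  "commands": [
    {"dx": 0,"dy": 0,"dz": 5,"spin": 0,"hand": 1},
    {"dx": 0,"dy": 0,"dz": 5,"spin": 0,"hand": 1},
    {"dx": 0,"dy": 0,"dz": 0,"spin": 0,"hand": 1},
    {"dx": 0,"dy": 0,"dz": -6,"spin": 0,"hand": 1},
    {"dx": 0,"dy": 0,"dz": -6,"spin": 0,"hand": 1}
  ]
}}

```text
t: 24.12
eef_pos: [0.5234, 0.0049, 0.3395]
ee_rot: [-1.598, 1.571, -1.038]
force: [-2.8, -1.3, 8.0]
width: 0.0235
```

Call:
{"method": "apply_moves", "body": {
  "commands": [
    {"dx": 0,"dy": 0,"dz": 5,"spin": 0,"hand": 1},
    {"dx": 0,"dy": 0,"dz": 5,"spin": 0,"hand": 1},
    {"dx": 0,"dy": 0,"dz": 0,"spin": 0,"hand": 1},
    {"dx": 0,"dy": 0,"dz": -6,"spin": 0,"hand": 1},
    {"dx": 0,"dy": 0,"dz": -6,"spin": 0,"hand": 1}
  ]
}}

```text
t: 24.75
eef_pos: [0.5237, 0.005, 0.3381]
ee_rot: [-0.892, 1.57, -0.332]
force: [-11.4, 4.2, 41.1]
width: 0.023
```

Call:
{"method": "apply_moves", "body": {
  "commands": [
    {"dx": 0,"dy": 0,"dz": 5,"spin": 0,"hand": 1},
    {"dx": 0,"dy": 0,"dz": 5,"spin": 0,"hand": 1},
    {"dx": 0,"dy": 0,"dz": 0,"spin": 0,"hand": 1},
    {"dx": 0,"dy": 0,"dz": -6,"spin": 0,"hand": 1},
    {"dx": 0,"dy": 0,"dz": -6,"spin": 0,"hand": 1}
  ]
}}

```text
t: 25.38
eef_pos: [0.524, 0.0051, 0.3379]
ee_rot: [-0.91, 1.569, -0.349]
force: [-18.3, 6.0, 52.3]
width: 0.0234
```

Call:
{"method": "apply_moves", "body": {
  "commands": [
    {"dx": 0,"dy": 0,"dz": 5,"spin": 0,"hand": 1},
    {"dx": 0,"dy": 0,"dz": 35,"spin": 0,"hand": 1},
    {"dx": 30,"dy": 19,"dz": 30,"spin": 0,"hand": 1},
    {"dx": 48,"dy": 30,"dz": 0,"spin": 0,"hand": 1},
    {"dx": 0,"dy": 0,"dz": 0,"spin": 0,"hand": 1}
  ]
}}

```text
t: 26.0
eef_pos: [0.6039, 0.0558, 0.4039]
ee_rot: [2.823, 1.57, -2.9]
force: [-1.4, -0.8, -5.2]
width: 0.0231
```

Call:
{"method": "apply_moves", "body": {
  "commands": [
    {"dx": 0,"dy": 0,"dz": 0,"spin": 0,"hand": 1},
    {"dx": 0,"dy": 0,"dz": 0,"spin": 0,"hand": 1},
    {"dx": 0,"dy": 0,"dz": 0,"spin": 0,"hand": 1},
    {"dx": 0,"dy": 0,"dz": 0,"spin": 0,"hand": 1},
    {"dx": 0,"dy": 0,"dz": 0,"spin": 0,"hand": 1}
  ]
}}

```text
t: 26.62
eef_pos: [0.6013, 0.0538, 0.406]
ee_rot: [-0.107, 1.57, 0.453]
force: [-0.5, -0.4, -4.5]
width: 0.0232
```

```bash
python3 - <<'E'
from h import *
im,C,st=grab('wrist','w13.png'); print(st['eef_pos'],st['ee_rot'],st['t'],st['width'],st['force'],st['moment'])
np.save('w13.npy',np.r_[st['eef_pos'],st['ee_rot']])
im2,C2,st=grab('scene','s13.png')
cv2.imwrite('pics/z15.png',np.hstack([cv2.resize(im[0:140,180:330],None,fx=3,fy=3,interpolation=2)[:420],cv2.resize(im2[135:240,185:270],None,fx=4,fy=4,interpolation=2)]))
E
```

```text
[0.60128999 0.0538463  0.40596864] [-0.10679961  1.5703389   0.4526067 ] 26.625 0.023244795771458725 [-0.51714241 -0.39716265 -4.51757147] [ 0.00510392  0.00063404 -0.02644408]
```

View pics/z15.png

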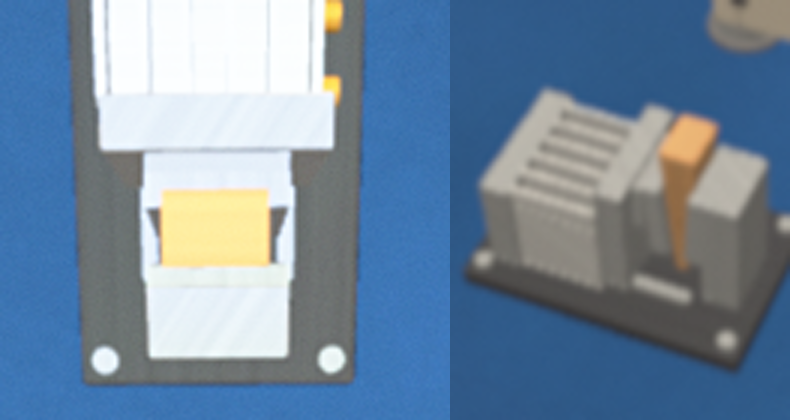

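View pics/w13.png

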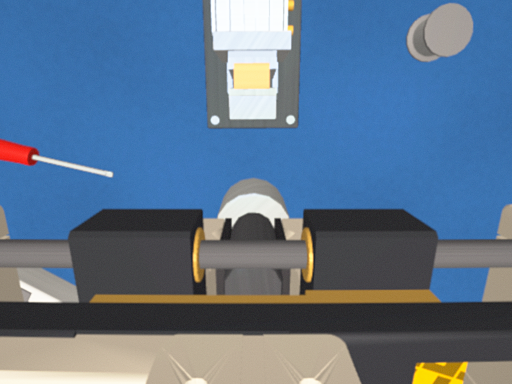

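```bash
python3 - <<'E'
from h import *
s=np.load('w13.npy');C=cam('wrist',dict(eef_pos=s[:3],ee_rot=s[3:]));S=cam('scene')
w=lambda p:(np.array(p)+.5)/3-.5+[180,0]; q=lambda p:(np.array(p)-[450,0]+.5)/4-.5+[185,135]
print('ctr',tri([(C,w([215,228])),(S,q([690,139]))]))
# visible top face corners: wrist (162,190),(268,190),(270,265),(162,267)
P=onz(C,[w(p) for p in ([162,190],[268,190],[270,265],[162,267])],.116)
print(P.round(4),np.linalg.norm(P[0]-P[1]),np.linalg.norm(P[1]-P[2]))
# mouth edges
M=onz(C,[w(p) for p in ([155,207],[280,207],[155,265],[280,265])],.092);print(np.linalg.norm(M[0]-M[2]),np.linalg.norm(M[1]-M[3]))
im=cv2.imread('pics/w13.png');print([(r,im[r,230:233].mean(0).astype(int).tolist()) for r in range(60,96)])
E
```

```text
ctr [0.52266902 0.00360582 0.11621146]
[[ 0.5221 -0.0141  0.116 ]
 [ 0.5064  0.0109  0.116 ]
 [ 0.5229  0.0222  0.116 ]
 [ 0.5396 -0.0035  0.116 ]] 0.029507025116321823 0.019984722275537284
0.016877453943704802 0.016879915026243003
[(60, [252, 245, 236]), (61, [252, 245, 237]), (62, [252, 245, 236]), (63, [252, 245, 237]), (64, [252, 244, 237]), (65, [253, 245, 237]), (66, [253, 245, 237]), (67, [255, 247, 239]), (68, [253, 241, 232]), (69, [188, 173, 166]), (70, [114, 116, 118]), (71, [110, 113, 115]), (72, [122, 121, 122]), (73, [132, 130, 128]), (74, [149, 143, 140]), (75, [165, 158, 152]), (76, [189, 178, 171]), (77, [204, 191, 182]), (78, [218, 204, 194]), (79, [240, 225, 213]), (80, [244, 230, 217]), (81, [243, 228, 215]), (82, [243, 229, 215]), (83, [243, 229, 216]), (84, [244, 230, 216]), (85, [248, 235, 221]), (86, [247, 234, 221]), (87, [237, 224, 214]), (88, [228, 226, 217]), (89, [241, 243, 234]), (90, [245, 246, 239]), (91, [244, 246, 238]), (92, [244, 246, 238]), (93, [243, 246, 237]), (94, [241, 245, 236]), (95, [241, 241, 235])]
```

Call:
{"method": "apply_moves", "body": {
  "commands": [
    {"dx": -18,"dy": 45,"dz": 0,"spin": 0,"hand": 1},
    {"dx": -22,"dy": 50,"dz": 0,"spin": 0,"hand": 1},
    {"dx": -22,"dy": 50,"dz": 0,"spin": 0,"hand": 1},
    {"dx": -22,"dy": 50,"dz": 0,"spin": 0,"hand": 1},
    {"dx": -22,"dy": 50,"dz": 0,"spin": 0,"hand": 1}
  ]
}}

```text
t: 27.35
eef_pos: [0.4945, 0.3005, 0.406]
ee_rot: [0.13, 1.57, 0.689]
force: [0.6, -0.9, -2.9]
width: 0.0233
```

Call:
{"method": "apply_moves", "body": {
  "commands": [
    {"dx": -11,"dy": 26,"dz": -30,"spin": 0,"hand": 1},
    {"dx": 0,"dy": 0,"dz": -50,"spin": 0,"hand": 1},
    {"dx": 0,"dy": 0,"dz": -50,"spin": 0,"hand": 1},
    {"dx": 0,"dy": 0,"dz": -30,"spin": 0,"hand": 1},
    {"dx": 0,"dy": 0,"dz": -12,"spin": 0,"hand": 1}
  ]
}}

```text
t: 27.98
eef_pos: [0.4842, 0.3247, 0.2319]
ee_rot: [-2.784, 1.568, -2.224]
force: [-0.5, -0.8, -3.6]
width: 0.0232
```

Call:
{"method": "apply_moves", "body": {
  "commands": [
    {"dx": 0,"dy": 0,"dz": -4,"spin": 0,"hand": 1},
    {"dx": 0,"dy": 0,"dz": -2,"spin": 0,"hand": 1},
    {"dx": 0,"dy": 0,"dz": 0,"spin": 0,"hand": 1},
    {"dx": 0,"dy": 0,"dz": 0,"spin": 0,"hand": 1},
    {"dx": 0,"dy": 0,"dz": 0,"spin": 0,"hand": 1}
  ]
}}

```text
t: 28.6
eef_pos: [0.4845, 0.3251, 0.2282]
ee_rot: [0.31, 1.57, 0.869]
force: [-0.1, 0.3, -3.9]
width: 0.023
```

Lowering in small steps to bench contact.

Call:
{"method": "apply_moves", "body": {
  "commands": [
    {"dx": 0,"dy": 0,"dz": -2,"spin": 0,"hand": 1},
    {"dx": 0,"dy": 0,"dz": -2,"spin": 0,"hand": 1},
    {"dx": 0,"dy": 0,"dz": 0,"spin": 0,"hand": 1},
    {"dx": 0,"dy": 0,"dz": 0,"spin": 0,"hand": 1},
    {"dx": 0,"dy": 0,"dz": 0,"spin": 0,"hand": 1}
  ]
}}

```text
t: 29.22
eef_pos: [0.4845, 0.325, 0.2237]
ee_rot: [0.201, 1.571, 0.76]
force: [-0.1, -0.6, -3.4]
width: 0.0235
```

Call:
{"method": "apply_moves", "body": {
  "commands": [
    {"dx": 0,"dy": 0,"dz": -1,"spin": 0,"hand": 1},
    {"dx": 0,"dy": 0,"dz": 0,"spin": 0,"hand": 1},
    {"dx": 0,"dy": 0,"dz": 0,"spin": 0,"hand": 1},
    {"dx": 0,"dy": 0,"dz": 0,"spin": 0,"hand": 1},
    {"dx": 0,"dy": 0,"dz": 0,"spin": 0,"hand": 1}
  ]
}}

```text
t: 29.85
eef_pos: [0.4844, 0.325, 0.2227]
ee_rot: [0.546, 1.571, 1.106]
force: [-0.7, 0.4, -4.0]
width: 0.0232
```

Call:
{"method": "apply_moves", "body": {
  "commands": [
    {"dx": 0,"dy": 0,"dz": -0.7,"spin": 0,"hand": 1},
    {"dx": 0,"dy": 0,"dz": 0,"spin": 0,"hand": 1},
    {"dx": 0,"dy": 0,"dz": 0,"spin": 0,"hand": 1},
    {"dx": 0,"dy": 0,"dz": 0,"spin": 0,"hand": 1},
    {"dx": 0,"dy": 0,"dz": 0,"spin": 0,"hand": 1}
  ]
}}

```text
t: 30.48
eef_pos: [0.4845, 0.325, 0.2226]
ee_rot: [0.121, 1.57, 0.681]
force: [-2.6, -1.2, 5.0]
width: 0.0231
```

Contact. Release.

Call:
{"method": "apply_moves", "body": {
  "commands": [
    {"dx": 0,"dy": 0,"dz": 0,"spin": 0,"hand": 0.5},
    {"dx": 0,"dy": 0,"dz": 0,"spin": 0,"hand": 0.3},
    {"dx": 0,"dy": 0,"dz": 0,"spin": 0,"hand": 0},
    {"dx": 0,"dy": 0,"dz": 0,"spin": 0,"hand": 0},
    {"dx": 0,"dy": 0,"dz": 0,"spin": 0,"hand": 0}
  ]
}}

```text
t: 31.1
eef_pos: [0.4845, 0.325, 0.2219]
ee_rot: [-0.144, 1.571, 0.416]
force: [0.7, -0.2, 0.6]
width: 0.0676
```

Call:
{"method": "apply_moves", "body": {
  "commands": [
    {"dx": 0,"dy": 0,"dz": 30,"spin": 0,"hand": 0},
    {"dx": 0,"dy": 0,"dz": 50,"spin": 0,"hand": 0},
    {"dx": 0,"dy": 0,"dz": 55,"spin": 0,"hand": 0},
    {"dx": 35,"dy": 20,"dz": 50,"spin": 0,"hand": 0},
    {"dx": 40,"dy": 25,"dz": 0,"spin": 0,"hand": 0}
  ]
}}

```text
t: 31.72
eef_pos: [0.5597, 0.3701, 0.4123]
ee_rot: [0.187, 1.561, 0.747]
force: [0.7, 1.2, -0.2]
width: 0.0875
```

Call:
{"method": "apply_moves", "body": {
  "commands": [
    {"dx": 0,"dy": 30,"dz": 0,"spin": 0,"hand": 0},
    {"dx": 0,"dy": 0,"dz": 0,"spin": 0,"hand": 0},
    {"dx": 0,"dy": 0,"dz": 0,"spin": 0,"hand": 0},
    {"dx": 0,"dy": 0,"dz": 0,"spin": 0,"hand": 0},
    {"dx": 0,"dy": 0,"dz": 0,"spin": 0,"hand": 0}
  ]
}}

```text
t: 32.35
eef_pos: [0.5584, 0.3989, 0.4061]
ee_rot: [0.27, 1.57, 0.829]
force: [0.2, -0.5, 0.4]
width: 0.0876
```

```bash
python3 - <<'E'
from h import *
im,C,st=grab('wrist','w14.png'); print(st['eef_pos'],st['t'],st['width'],st['force'])
im2,_,_=grab('scene','s14.png');im3,_,_=grab('top','t14.png')
E
```

```text
[0.55836145 0.39892978 0.40608995] 32.35 0.08763298331282757 [ 0.20375697 -0.50378147  0.4274308 ]
```

View pics/s14.png

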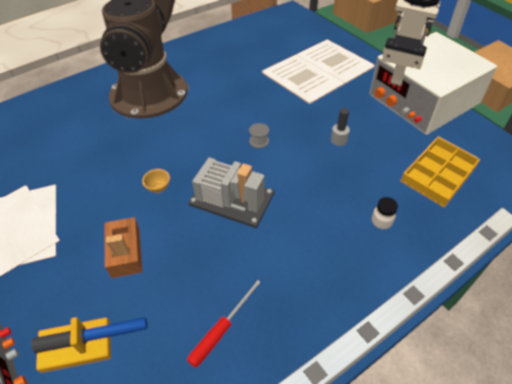

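View pics/t14.png

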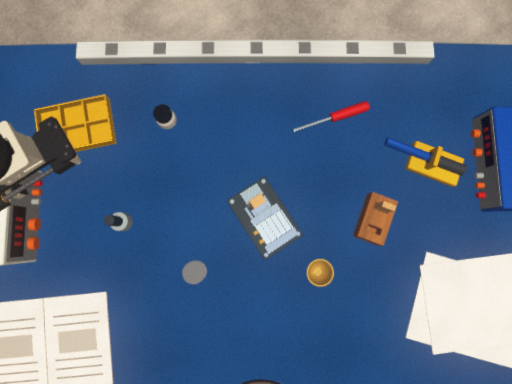

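View pics/w14.png

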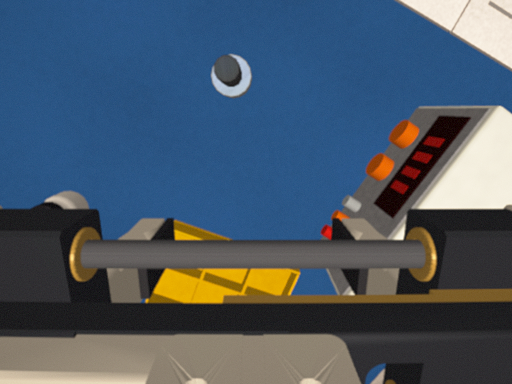

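The weight stands upright (scene 341,128), the wedge is in the slot (scene 244,180), and the key and bystanders are where they started. The gripper touches nothing.

```bash
python3 -c "
from station import arm; print(arm.job_done())"
```

```text
the job is handed in; nothing more can be done
None
```

The job is done and handed in at about 32 s. The wedge stands thin end down in the slot, the jaw is closed on the module, and the weight is back upright on its starting spot.

- **Wedge:** I lifted it from the block, stood it in the slot until both faces touched, and let go. I then drove it down with the weight in eight taps, lifting off about 8–10 mm between them; the first may not have touched it, as no contact force showed.
- **Grip:** The last picture of the slot, after lifting off, put the wedge top at about 116 mm, which is the home height. The slot mouth was about 16.9 mm wide, so the jaw is at about 5 mm.
- **Bystanders:** The final pictures show the key still in its pocket and everything else where it started. The arm touched nothing at the end, with the wrist force near zero.

**Heavier than planned:** the last two taps peaked at about 46 N and 57 N once the weight's own load is added, well above the roughly 16 N advised. The force went through the weight held in the fingers, and no slip or shift showed afterwards. I judged the tightness from the wedge height, the jaw position and the steep rise in force, without pulling on the module.

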